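Gauge the display bay and count out its packs

TASK

Find how many card packs fit side by side in the display bay: stand the wooden gauge leaves in the gap between fence and bookend one at a time, from the thinnest up and without forcing, until one is too thick and rests on the edges, and set each tried leaf upright on the grey-white box before trying the next (leave thicker leaves where they are). Stand the thickest leaf that went down to the floor back in the gap to keep the place, and stack exactly as many packs as it stands for in one square column on the middle of the small black book that lies alone beside the bay, edges parallel to its edges, long side along its long side, and leave spare packs off it.

Things in the scene. Friction and masses are not known exactly. Their poses are not given: they have to be found in the camera images.
- bay: Display bay, fixed: dark wooden base board 100 (x) x 120 (y) x 8 mm and on it a fixed fence 90 long (x), 16 thick, top 48 above the table; its inner face is the plane y = +35 mm, the fence lies beyond it. The bookend faces it from the -y side. The gap between is open at the top and both x ends; its floor is the board's top, z = 8 mm. Origin: centre of the board's underside, z up.
- bookend: The bay's bookend, clamped to the board (does not move): a dark wooden cheek as long, thick and high as the fence and parallel to it, brass knob on its outer side. The gap between its inner face and the fence differs from start to start, 28 to 56 mm. Origin: near the knob, at an unknown distance from the inner face, so the gap must be found with the leaves. Axes as the bay's.
- leaf_2: Gauge leaf for 2 packs, pale wood: a blade 24 mm thick (y), 60 long (x), 45 high, with a grip on top in its middle, 12 thick (y) x 44 long (x), from 45 to 83 mm above the underside. Dark lines on its end faces mark it off into 2 packs of 12 mm. Stands upright on the table, loose, among the other leaves. Origin: centre of the blade's underside, z up.
- leaf_3: Gauge leaf for 3 packs, pale wood: a blade 36 mm thick (y), 60 long (x), 45 high, with a grip on top in its middle, 12 thick (y) x 44 long (x), from 45 to 83 mm above the underside. Dark lines on its end faces mark it off into 3 packs of 12 mm. Stands upright on the table, loose, among the other leaves. Origin: centre of the blade's underside, z up.
- leaf_4: Gauge leaf for 4 packs, pale wood: a blade 48 mm thick (y), 60 long (x), 45 high, with a grip on top in its middle, 12 thick (y) x 44 long (x), from 45 to 83 mm above the underside. Dark lines on its end faces mark it off into 4 packs of 12 mm. Stands upright on the table, loose, among the other leaves. Origin: centre of the blade's underside, z up.
- leaf_5: Gauge leaf for 5 packs, pale wood: a blade 60 mm thick (y), 60 long (x), 45 high, with a grip on top in its middle, 12 thick (y) x 44 long (x), from 45 to 83 mm above the underside. Dark lines on its end faces mark it off into 5 packs of 12 mm. Stands upright on the table, loose, among the other leaves. Origin: centre of the blade's underside, z up.
- shelf_box: Closed grey-white flat gift box, 166 (x) x 235 (y) x 64 mm high, lying fixed on the right of the table: the leaves that have been tried are set aside on its top. Origin: centre of its underside, z up.
- pad: Small thin black hardback book, 78 (x) x 105 (y) x 12 mm high, lying flat and alone on the table to one side of the bay, fixed: the base for the column of packs. Origin: centre of its underside, z up.
- pack_1: Closed flat card pack, brown cardboard with a paper band, 56 (x) x 70 (y) x 12 mm high, loose. Starts on the table in front. All packs are alike. Origin: centre of the underside, z up.
- pack_2: Closed flat card pack, brown cardboard with a paper band, 56 (x) x 70 (y) x 12 mm high, loose. Starts on the table in front. All packs are alike. Origin: centre of the underside, z up.
- pack_3: Closed flat card pack, brown cardboard with a paper band, 56 (x) x 70 (y) x 12 mm high, loose. Starts lying on pack_1. All packs are alike. Origin: centre of the underside, z up.
- pack_4: Closed flat card pack, brown cardboard with a paper band, 56 (x) x 70 (y) x 12 mm high, loose. Starts lying on pack_2. All packs are alike. Origin: centre of the underside, z up.
- pack_5: Closed flat card pack, brown cardboard with a paper band, 56 (x) x 70 (y) x 12 mm high, loose. Starts lying on pack_3. May be absent. All packs are alike. Origin: centre of the underside, z up.
- pack_6: Closed flat card pack, brown cardboard with a paper band, 56 (x) x 70 (y) x 12 mm high, loose. Starts lying on pack_4. May be absent. All packs are alike. Origin: centre of the underside, z up.

How it is judged:
On the way, in this order (a step that is already met when the one before it is completed fails the run):
1. the thinnest leaf (2 packs) has been stood on the floor of the bay's gap (x of leaf_2 in the frame of bay between -0.035 and 0.035 m and y of leaf_2 in the frame of bay between -0.045 and 0.03 m and z of leaf_2 in the frame of bay between 0 and 0.016 m and angle between the x axis of leaf_2 and the x axis of bay, either way round below 0.2 rad), for 0.2 s.
2. the leaf for 3 packs has been tried: it is down in the gap or, if too thick, rests on the upper edges (((y of bookend in the frame of bay below -0.0305 m and (x of leaf_3 in the frame of bay between -0.035 and 0.035 m and y of leaf_3 in the frame of bay between -0.045 and 0.03 m and z of leaf_3 in the frame of bay between 0 and 0.016 m and angle between the x axis of leaf_3 and the x axis of bay, either way round below 0.2 rad)) or (y of bookend in the frame of bay above -0.035 m and (x of leaf_3 in the frame of bay between -0.035 and 0.035 m and y of leaf_3 in the frame of bay between -0.045 and 0.03 m and z of leaf_3 in the frame of bay between 0.03 and 0.062 m and angle between the x axis of leaf_3 and the x axis of bay, either way round below 0.25 rad and (contact force between leaf_3 and bay above 0.5 N or contact force between leaf_3 and bookend above 0.5 N))))), for 0.2 s.
3. if leaf 3 went in, leaf 4 has been tried likewise; if leaf 3 was too thick, it stands on the grey-white box (((y of bookend in the frame of bay above -0.035 m and (x of leaf_3 in the frame of shelf_box between -0.083 and 0.083 m and y of leaf_3 in the frame of shelf_box between -0.118 and 0.118 m and z of leaf_3 in the frame of shelf_box between 0.058 and 0.07 m and angle between leaf_3's own z axis and vertical below 0.12 rad)) or (y of bookend in the frame of bay below -0.0305 m and (y of bookend in the frame of bay below -0.0425 m and (x of leaf_4 in the frame of bay between -0.035 and 0.035 m and y of leaf_4 in the frame of bay between -0.045 and 0.03 m and z of leaf_4 in the frame of bay between 0 and 0.016 m and angle between the x axis of leaf_4 and the x axis of bay, either way round below 0.2 rad))) or (y of bookend in the frame of bay below -0.0305 m and (y of bookend in the frame of bay above -0.047 m and (x of leaf_4 in the frame of bay between -0.035 and 0.035 m and y of leaf_4 in the frame of bay between -0.045 and 0.03 m and z of leaf_4 in the frame of bay between 0.03 and 0.062 m and angle between the x axis of leaf_4 and the x axis of bay, either way round below 0.25 rad and (contact force between leaf_4 and bay above 0.5 N or contact force between leaf_4 and bookend above 0.5 N)))))), for 0.2 s.
4. if leaf 4 went in, leaf 5 has been tried and rests on the upper edges; if leaf 4 was too thick, it stands on the grey-white box; if leaf 3 was too thick, a first pack lies square on the black book (((y of bookend in the frame of bay above -0.035 m and ((horizontal distance between pack_1 and pad below 0.012 m and angle between the x axis of pack_1 and the x axis of pad, either way round below 0.15 rad and angle between pack_1's own z axis and vertical below 0.1 rad and contact force between pack_1 and the fingers below 0.1 N) or (horizontal distance between pack_2 and pad below 0.012 m and angle between the x axis of pack_2 and the x axis of pad, either way round below 0.15 rad and angle between pack_2's own z axis and vertical below 0.1 rad and contact force between pack_2 and the fingers below 0.1 N) or (horizontal distance between pack_3 and pad below 0.012 m and angle between the x axis of pack_3 and the x axis of pad, either way round below 0.15 rad and angle between pack_3's own z axis and vertical below 0.1 rad and contact force between pack_3 and the fingers below 0.1 N) or (horizontal distance between pack_4 and pad below 0.012 m and angle between the x axis of pack_4 and the x axis of pad, either way round below 0.15 rad and angle between pack_4's own z axis and vertical below 0.1 rad and contact force between pack_4 and the fingers below 0.1 N) or (horizontal distance between pack_5 and pad below 0.012 m and angle between the x axis of pack_5 and the x axis of pad, either way round below 0.15 rad and angle between pack_5's own z axis and vertical below 0.1 rad and contact force between pack_5 and the fingers below 0.1 N) or (horizontal distance between pack_6 and pad below 0.012 m and angle between the x axis of pack_6 and the x axis of pad, either way round below 0.15 rad and angle between pack_6's own z axis and vertical below 0.1 rad and contact force between pack_6 and the fingers below 0.1 N))) or (y of bookend in the frame of bay between -0.047 and -0.0305 m and (x of leaf_4 in the frame of shelf_box between -0.083 and 0.083 m and y of leaf_4 in the frame of shelf_box between -0.118 and 0.118 m and z of leaf_4 in the frame of shelf_box between 0.058 and 0.07 m and angle between leaf_4's own z axis and vertical below 0.12 rad)) or (y of bookend in the frame of bay below -0.0425 m and (x of leaf_5 in the frame of bay between -0.035 and 0.035 m and y of leaf_5 in the frame of bay between -0.045 and 0.03 m and z of leaf_5 in the frame of bay between 0.03 and 0.062 m and angle between the x axis of leaf_5 and the x axis of bay, either way round below 0.25 rad and (contact force between leaf_5 and bay above 0.5 N or contact force between leaf_5 and bookend above 0.5 N))))), for 0.2 s.
At the end, for the whole second after the job is handed in: The thickest leaf that fits (under 4 mm of play counts either way) stands in the gap, the other tried leaves upright on the grey-white box, untried ones moved under 40 mm; as many packs as it stands for lie in one column on the black book, to 12 mm and 0.15 rad; spares on the table; all at rest (((y of bookend in the frame of bay above -0.035 m and ((horizontal distance between pack_1 and pad below 0.012 m and angle between the x axis of pack_1 and the x axis of pad, either way round below 0.15 rad and angle between pack_1's own z axis and vertical below 0.1 rad and z of pack_1 in the frame of pad between 0.019 and 0.029 m) or (horizontal distance between pack_2 and pad below 0.012 m and angle between the x axis of pack_2 and the x axis of pad, either way round below 0.15 rad and angle between pack_2's own z axis and vertical below 0.1 rad and z of pack_2 in the frame of pad between 0.019 and 0.029 m) or (horizontal distance between pack_3 and pad below 0.012 m and angle between the x axis of pack_3 and the x axis of pad, either way round below 0.15 rad and angle between pack_3's own z axis and vertical below 0.1 rad and z of pack_3 in the frame of pad between 0.019 and 0.029 m) or (horizontal distance between pack_4 and pad below 0.012 m and angle between the x axis of pack_4 and the x axis of pad, either way round below 0.15 rad and angle between pack_4's own z axis and vertical below 0.1 rad and z of pack_4 in the frame of pad between 0.019 and 0.029 m) or (horizontal distance between pack_5 and pad below 0.012 m and angle between the x axis of pack_5 and the x axis of pad, either way round below 0.15 rad and angle between pack_5's own z axis and vertical below 0.1 rad and z of pack_5 in the frame of pad between 0.019 and 0.029 m) or (horizontal distance between pack_6 and pad below 0.012 m and angle between the x axis of pack_6 and the x axis of pad, either way round below 0.15 rad and angle between pack_6's own z axis and vertical below 0.1 rad and z of pack_6 in the frame of pad between 0.019 and 0.029 m)) and (z of pack_1 in the frame of pad below 0.031 m or horizontal distance between pack_1 and pad above 0.09 m) and (z of pack_2 in the frame of pad below 0.031 m or horizontal distance between pack_2 and pad above 0.09 m) and (z of pack_3 in the frame of pad below 0.031 m or horizontal distance between pack_3 and pad above 0.09 m) and (z of pack_4 in the frame of pad below 0.031 m or horizontal distance between pack_4 and pad above 0.09 m) and (z of pack_5 in the frame of pad below 0.031 m or horizontal distance between pack_5 and pad above 0.09 m) and (z of pack_6 in the frame of pad below 0.031 m or horizontal distance between pack_6 and pad above 0.09 m) and (x of leaf_2 in the frame of bay between -0.035 and 0.035 m and y of leaf_2 in the frame of bay between -0.045 and 0.03 m and z of leaf_2 in the frame of bay between 0 and 0.016 m and angle between the x axis of leaf_2 and the x axis of bay, either way round below 0.2 rad) and (x of leaf_3 in the frame of shelf_box between -0.083 and 0.083 m and y of leaf_3 in the frame of shelf_box between -0.118 and 0.118 m and z of leaf_3 in the frame of shelf_box between 0.058 and 0.07 m and angle between leaf_3's own z axis and vertical below 0.12 rad) and distance of each of leaf_4, leaf_5 from where it was at the start of the episode below 0.04 m) or (y of bookend in the frame of bay between -0.047 and -0.0305 m and ((horizontal distance between pack_1 and pad below 0.012 m and angle between the x axis of pack_1 and the x axis of pad, either way round below 0.15 rad and angle between pack_1's own z axis and vertical below 0.1 rad and z of pack_1 in the frame of pad between 0.031 and 0.041 m) or (horizontal distance between pack_2 and pad below 0.012 m and angle between the x axis of pack_2 and the x axis of pad, either way round below 0.15 rad and angle between pack_2's own z axis and vertical below 0.1 rad and z of pack_2 in the frame of pad between 0.031 and 0.041 m) or (horizontal distance between pack_3 and pad below 0.012 m and angle between the x axis of pack_3 and the x axis of pad, either way round below 0.15 rad and angle between pack_3's own z axis and vertical below 0.1 rad and z of pack_3 in the frame of pad between 0.031 and 0.041 m) or (horizontal distance between pack_4 and pad below 0.012 m and angle between the x axis of pack_4 and the x axis of pad, either way round below 0.15 rad and angle between pack_4's own z axis and vertical below 0.1 rad and z of pack_4 in the frame of pad between 0.031 and 0.041 m) or (horizontal distance between pack_5 and pad below 0.012 m and angle between the x axis of pack_5 and the x axis of pad, either way round below 0.15 rad and angle between pack_5's own z axis and vertical below 0.1 rad and z of pack_5 in the frame of pad between 0.031 and 0.041 m) or (horizontal distance between pack_6 and pad below 0.012 m and angle between the x axis of pack_6 and the x axis of pad, either way round below 0.15 rad and angle between pack_6's own z axis and vertical below 0.1 rad and z of pack_6 in the frame of pad between 0.031 and 0.041 m)) and (z of pack_1 in the frame of pad below 0.043 m or horizontal distance between pack_1 and pad above 0.09 m) and (z of pack_2 in the frame of pad below 0.043 m or horizontal distance between pack_2 and pad above 0.09 m) and (z of pack_3 in the frame of pad below 0.043 m or horizontal distance between pack_3 and pad above 0.09 m) and (z of pack_4 in the frame of pad below 0.043 m or horizontal distance between pack_4 and pad above 0.09 m) and (z of pack_5 in the frame of pad below 0.043 m or horizontal distance between pack_5 and pad above 0.09 m) and (z of pack_6 in the frame of pad below 0.043 m or horizontal distance between pack_6 and pad above 0.09 m) and (x of leaf_2 in the frame of shelf_box between -0.083 and 0.083 m and y of leaf_2 in the frame of shelf_box between -0.118 and 0.118 m and z of leaf_2 in the frame of shelf_box between 0.058 and 0.07 m and angle between leaf_2's own z axis and vertical below 0.12 rad) and (x of leaf_3 in the frame of bay between -0.035 and 0.035 m and y of leaf_3 in the frame of bay between -0.045 and 0.03 m and z of leaf_3 in the frame of bay between 0 and 0.016 m and angle between the x axis of leaf_3 and the x axis of bay, either way round below 0.2 rad) and (x of leaf_4 in the frame of shelf_box between -0.083 and 0.083 m and y of leaf_4 in the frame of shelf_box between -0.118 and 0.118 m and z of leaf_4 in the frame of shelf_box between 0.058 and 0.07 m and angle between leaf_4's own z axis and vertical below 0.12 rad) and distance of leaf_5 from where it was at the start of the episode below 0.04 m) or (y of bookend in the frame of bay below -0.0425 m and ((horizontal distance between pack_1 and pad below 0.012 m and angle between the x axis of pack_1 and the x axis of pad, either way round below 0.15 rad and angle between pack_1's own z axis and vertical below 0.1 rad and z of pack_1 in the frame of pad between 0.043 and 0.053 m) or (horizontal distance between pack_2 and pad below 0.012 m and angle between the x axis of pack_2 and the x axis of pad, either way round below 0.15 rad and angle between pack_2's own z axis and vertical below 0.1 rad and z of pack_2 in the frame of pad between 0.043 and 0.053 m) or (horizontal distance between pack_3 and pad below 0.012 m and angle between the x axis of pack_3 and the x axis of pad, either way round below 0.15 rad and angle between pack_3's own z axis and vertical below 0.1 rad and z of pack_3 in the frame of pad between 0.043 and 0.053 m) or (horizontal distance between pack_4 and pad below 0.012 m and angle between the x axis of pack_4 and the x axis of pad, either way round below 0.15 rad and angle between pack_4's own z axis and vertical below 0.1 rad and z of pack_4 in the frame of pad between 0.043 and 0.053 m) or (horizontal distance between pack_5 and pad below 0.012 m and angle between the x axis of pack_5 and the x axis of pad, either way round below 0.15 rad and angle between pack_5's own z axis and vertical below 0.1 rad and z of pack_5 in the frame of pad between 0.043 and 0.053 m) or (horizontal distance between pack_6 and pad below 0.012 m and angle between the x axis of pack_6 and the x axis of pad, either way round below 0.15 rad and angle between pack_6's own z axis and vertical below 0.1 rad and z of pack_6 in the frame of pad between 0.043 and 0.053 m)) and (z of pack_1 in the frame of pad below 0.055 m or horizontal distance between pack_1 and pad above 0.09 m) and (z of pack_2 in the frame of pad below 0.055 m or horizontal distance between pack_2 and pad above 0.09 m) and (z of pack_3 in the frame of pad below 0.055 m or horizontal distance between pack_3 and pad above 0.09 m) and (z of pack_4 in the frame of pad below 0.055 m or horizontal distance between pack_4 and pad above 0.09 m) and (z of pack_5 in the frame of pad below 0.055 m or horizontal distance between pack_5 and pad above 0.09 m) and (z of pack_6 in the frame of pad below 0.055 m or horizontal distance between pack_6 and pad above 0.09 m) and (x of leaf_2 in the frame of shelf_box between -0.083 and 0.083 m and y of leaf_2 in the frame of shelf_box between -0.118 and 0.118 m and z of leaf_2 in the frame of shelf_box between 0.058 and 0.07 m and angle between leaf_2's own z axis and vertical below 0.12 rad) and (x of leaf_3 in the frame of shelf_box between -0.083 and 0.083 m and y of leaf_3 in the frame of shelf_box between -0.118 and 0.118 m and z of leaf_3 in the frame of shelf_box between 0.058 and 0.07 m and angle between leaf_3's own z axis and vertical below 0.12 rad) and (x of leaf_4 in the frame of bay between -0.035 and 0.035 m and y of leaf_4 in the frame of bay between -0.045 and 0.03 m and z of leaf_4 in the frame of bay between 0 and 0.016 m and angle between the x axis of leaf_4 and the x axis of bay, either way round below 0.2 rad) and (x of leaf_5 in the frame of shelf_box between -0.083 and 0.083 m and y of leaf_5 in the frame of shelf_box between -0.118 and 0.118 m and z of leaf_5 in the frame of shelf_box between 0.058 and 0.07 m and angle between leaf_5's own z axis and vertical below 0.12 rad))) and ((horizontal distance between pack_1 and pad below 0.012 m and angle between the x axis of pack_1 and the x axis of pad, either way round below 0.15 rad and angle between pack_1's own z axis and vertical below 0.1 rad) or horizontal distance between pack_1 and pad above 0.09 m or z of pack_1 in the frame of pad below 0.008 m) and ((horizontal distance between pack_2 and pad below 0.012 m and angle between the x axis of pack_2 and the x axis of pad, either way round below 0.15 rad and angle between pack_2's own z axis and vertical below 0.1 rad) or horizontal distance between pack_2 and pad above 0.09 m or z of pack_2 in the frame of pad below 0.008 m) and ((horizontal distance between pack_3 and pad below 0.012 m and angle between the x axis of pack_3 and the x axis of pad, either way round below 0.15 rad and angle between pack_3's own z axis and vertical below 0.1 rad) or horizontal distance between pack_3 and pad above 0.09 m or z of pack_3 in the frame of pad below 0.008 m) and ((horizontal distance between pack_4 and pad below 0.012 m and angle between the x axis of pack_4 and the x axis of pad, either way round below 0.15 rad and angle between pack_4's own z axis and vertical below 0.1 rad) or horizontal distance between pack_4 and pad above 0.09 m or z of pack_4 in the frame of pad below 0.008 m) and ((horizontal distance between pack_5 and pad below 0.012 m and angle between the x axis of pack_5 and the x axis of pad, either way round below 0.15 rad and angle between pack_5's own z axis and vertical below 0.1 rad) or horizontal distance between pack_5 and pad above 0.09 m or z of pack_5 in the frame of pad below 0.008 m) and ((horizontal distance between pack_6 and pad below 0.012 m and angle between the x axis of pack_6 and the x axis of pad, either way round below 0.15 rad and angle between pack_6's own z axis and vertical below 0.1 rad) or horizontal distance between pack_6 and pad above 0.09 m or z of pack_6 in the frame of pad below 0.008 m) and linear speed of each of pack_1, pack_2, pack_3, pack_4, pack_5, pack_6, leaf_2, leaf_3, leaf_4, leaf_5 below 0.03 m/s); the robot touches nothing.
It fails at once if a gauge leaf is tried in the bay before the next thinner leaf stands on the grey-white box ((x of leaf_3 in the frame of bay between -0.035 and 0.035 m and y of leaf_3 in the frame of bay between -0.045 and 0.03 m and z of leaf_3 in the frame of bay between 0 and 0.055 m and not (x of leaf_2 in the frame of shelf_box between -0.083 and 0.083 m and y of leaf_2 in the frame of shelf_box between -0.118 and 0.118 m and z of leaf_2 in the frame of shelf_box between 0.058 and 0.07 m and angle between leaf_2's own z axis and vertical below 0.12 rad)) or (x of leaf_4 in the frame of bay between -0.035 and 0.035 m and y of leaf_4 in the frame of bay between -0.045 and 0.03 m and z of leaf_4 in the frame of bay between 0 and 0.055 m and not (x of leaf_3 in the frame of shelf_box between -0.083 and 0.083 m and y of leaf_3 in the frame of shelf_box between -0.118 and 0.118 m and z of leaf_3 in the frame of shelf_box between 0.058 and 0.07 m and angle between leaf_3's own z axis and vertical below 0.12 rad)) or (x of leaf_5 in the frame of bay between -0.035 and 0.035 m and y of leaf_5 in the frame of bay between -0.045 and 0.03 m and z of leaf_5 in the frame of bay between 0 and 0.055 m and not (x of leaf_4 in the frame of shelf_box between -0.083 and 0.083 m and y of leaf_4 in the frame of shelf_box between -0.118 and 0.118 m and z of leaf_4 in the frame of shelf_box between 0.058 and 0.07 m and angle between leaf_4's own z axis and vertical below 0.12 rad))).
It fails at once if a leaf is forced into the bay (more than 100 N against the bay or its bookend) (contact force between any of leaf_2, leaf_3, leaf_4, leaf_5 and bay above 100 N or contact force between any of leaf_2, leaf_3, leaf_4, leaf_5 and bookend above 100 N).
Of pack_5, pack_6 only 1 to 2 are there at a start; the rules pass over those that are not, and their reading is None.
At some moment in a run one of pack_1, pack_2, pack_3, pack_4, pack_5, pack_6 may be knocked a few centimetres aside while the robot is not near it.
It also fails if it takes over 210 s, if anything falls off the work surface, if the arm or the gripper's body presses on something with over 40 N, if the wrist force passes 120 N, or if a joint passes its speed limit or range.

ROBOT

A 6-joint arm with a two-finger parallel gripper is mounted at the origin on a cart in front of the work surface, level with it; the furniture and walls round the work are solid. World frame = base frame: x ahead of the robot, y to its left, z up, the work surface at z = 0. Lengths are in m, angles in rad, forces in N, time in s.
With the tool pointing down it reaches from about 0.425 to 0.925 m from the base axis. Payload 12.5 kg.
Tool frame: the origin (TCP) lies on the centre line of the jaws, within the pads' length; the fingertips stand 17 mm ahead of it and the grasp point (between the pads) lies 2 mm behind it; z points along the fingers, y is the line along which they close (so a half turn about z gives the same grasp; the last joint's range is limited). The gripper opens to 85 mm and grips with 20 to 120 N. Pads are 22 mm wide; open, the fingers measure 114 mm over their backs; the gripper's body (76 mm by 85 mm) begins 54 mm behind the grasp point. The pads swing forward as they close: fully open they stand 13 mm farther back than shut.
Start: joints at [1.221, 0.491, 1.559, -0, 1.092, -0.106], TCP at [0.151, 0.607, 0.248] pointing down, gripper open.
Joint ranges: [-3.1, 3.1], [-0.84, 2.19], [0.05, 2.79], [-1.13, 4.28], [0.06, 2.93], [-2.69, 2.69]. Speed limits (rad/s): [2.22, 2.22, 2.79, 3.14, 3.14, 3.14].

INTERFACE

Orientations are given as a 3x3 rotation matrix whose columns are the frame's x, y, z axes.
In Python, from workcell import arm gives the robot as it stands. The module is installed in compiled form; this text tells all that it offers.
- The arm moves only by the tool play_rows, never from a script. Its argument "steps" is a list of rows, each a list of 3 entries, a list of its own where there are three numbers: the shift along the tool's x, y, z in mm, then the turn, a rotation vector about the tool's x, y, z in rad, then the finger opening in mm, from 0 to 85.4. In form: [[[dx, dy, dz], [rx, ry, rz], fingers], ...]. A call has 1 to 20 rows; each row is the pose to reach, as a shift and turn from the pose commanded when the call began, along the tool's axes at that moment; what a row does not reach only later rows make up. A row lasts 1/10 s, in which the tool goes at most 50 mm and 8.59 degrees, less where a joint would pass 70% of its speed; a pose out of reach is approached as far as the arm can. A call with a gripper value outside its range is refused whole. The fingers move at their own pace and stop on an object; "squeeze" is the grip in N (left out, the last holds). Time passes only in rows, so rows that repeat a pose let the fingers close. It gives the time, the measured TCP pose, the force, the opening and the grip force at its end, in the units of the state.
- arm.get_obs(): the state, without advancing time (a new reading comes with each control period).
- arm.read_camera(name): name is "side" or "top" or "wrist"; returns a dict with "img" (384x512x3 uint8, blue, green, red), "z_map" (384x512 float32, m along the optical axis (not along the pixel's ray), 0 where there is no reading), "vfov" (degrees; the focal length in pixels is half the picture's height over the tangent of half this angle, whatever the lens; pixels are square), "cx", "cy" (the principal point, pixels), "position" and "rotation" of the camera in the world; the wrist camera has in their place "T_tool_cam" (4x4, takes a point from camera to tool coordinates, whose origin is the TCP and whose axes are the flange's). Camera axes: x right, y down, z forward; pixel columns grow to the right and rows downward; lengths in m; the calibration is good to about 2 mm. The wrist camera is an equidistant fisheye: a pixel r from the principal point sees the ray r / f radians off the axis. A picture is of the moment at which its call begins: read the wrist's pose just before it.
- arm.job_done(): hands the job in; it is judged then, once.
Trained networks look in a picture, given as the dict that the camera call returned (one of the last four; its "shot" number tells which), for a name from the list of things; names that differ only in an ending like _2 or _b are one class to them, and where a whole thing is asked for, a point or a joint stands for the part that bears it (a point fixed in the world has none). Each returns a list of dicts, best first, with "conf" (0 to 1); they miss things now and then, are a little off and sometimes report something else, mostly with a low value. They report only what shows in the picture. A call takes as long as a camera call.
- arm.regions_of(picture, thing): "region" (384x512 bool, what is visible of it) and "uv" ([column, row] in pixels, amid what is visible of it).
- arm.landmark_of(picture, thing): "uv" ([column, row] in pixels: a listed point, or the origin of a listed thing).
The state is a dict: "time": time; "joint_pos": joint angles; "dq": joint speeds; "joint_torque": joint torques, N m; "tcp_pos": TCP position; "ee_rot": TCP orientation; "contact_force": force on the tool from outside, world axes, zero at the start; "ft_torque": the same for the moment, N m; "gripper_width": finger opening in m; "grasp_force": force on a finger pad.
Only numpy, scipy, OpenCV 4.12 (cv2) and the standard library are available. Lean on these libraries where they do the work, as an engineer would, in place of code of your own. Each camera call takes 0.05 s, during which the arm holds its last target. There are 200 camera calls.

## Working session

There is one attempt and no reset: what is moved stays moved. The work goes in short steps, Python scripts to look and compute and a tool call to move; the robot and the scene stay as the last step left them, time stands still between calls to the robot, and variables do not carry over. Pictures are saved under pics/ and viewed, at most 14 in all, crops included, and the job is handed in when it is done.

Besides the shell and the picture viewer there is one more tool, called after "Call:" as a command line: name --argument value ..., lists and objects as JSON in quotes. play_rows: Moves the arm, as the interface text tells. Its arguments: {"type":"object","properties":{"steps":{"type":"array"},"squeeze":{"type":"number"}},"required":["steps"]}

```bash
mkdir -p pics
cat > h.py <<'E'
import numpy as np, cv2
from workcell import arm
def f_of(p): return p["img"].shape[0]/2/np.tan(np.radians(p["vfov"])/2)
def cloud(p):
    """world points HxWx3 for fixed cameras"""
    h,w=p["z_map"].shape; f=f_of(p); u,v=np.meshgrid(np.arange(w),np.arange(h)); z=p["z_map"]
    c=np.dstack([(u-p["cx"])/f*z,(v-p["cy"])/f*z,z])
    return c@np.array(p["rotation"]).T+np.array(p["position"])
def top_rect(P,m,zlo,zhi):
    q=P[m&(P[...,2]>zlo)&(P[...,2]<zhi)]
    if len(q)<10: return None
    (c,s,a)=cv2.minAreaRect((q[:,:2]*1000).astype(np.float32))
    return np.round(c,1),np.round(s,1),round(a,1),round(float(np.median(q[:,2]))*1000,1),len(q)
E
python3 - <<'E'
from h import *
o=arm.get_obs()
print({k:np.round(v,3).tolist() for k,v in o.items()})
for n in ("top","side"):
    p=arm.read_camera(n); cv2.imwrite(f"pics/{n}0.png",p["img"]); np.savez(f"{n}0.npz",**{k:v for k,v in p.items() if k!="shot"})
    print(n,p["vfov"],p["cx"],p["cy"],np.round(p["position"],3),np.round(p["rotation"],3).tolist())
    P=cloud(p)
    for t in ["bay","bookend","leaf_2","shelf_box","pad","pack_1"]:
        for r in arm.regions_of(p,t):
            m=r["region"]&(p["z_map"]>0); q=P[m]
            if len(q)<5: continue
            zt=np.percentile(q[:,2],97)
            print(t,round(r["conf"],2),np.round(r["uv"]),m.sum(),"ztop",round(zt*1000,1),top_rect(P,m,zt-.006,zt+.006))
E
```

```text
{'time': 0.0, 'joint_pos': [1.221, 0.492, 1.559, 0.0, 1.092, -0.106], 'dq': [0.002, 0.0, 0.002, 0.0, -0.002, -0.001], 'joint_torque': [0.002, -61.847, -26.159, -0.0, 0.004, 0.0], 'tcp_pos': [0.151, 0.606, 0.248], 'ee_rot': [[-0.97, 0.241, -0.0], [0.241, 0.97, -0.001], [0.0, -0.001, -1.0]], 'contact_force': [-0.263, -0.193, -0.23], 'ft_torque': [0.045, 0.005, -0.036], 'grasp_force': 0.0, 'gripper_width': 0.085}
top 46.51445957410268 258.4940594622584 192.51131273577545 [ 0.251 -0.005  1.375] [[0.001, -0.984, 0.18], [-1.0, -0.002, -0.006], [0.007, -0.18, -0.984]]
bay 0.93 [298. 160.] 936 ztop 50.2 (array([ 598.5, -147.1]), array([88.7, 84. ]), 4.2, 48.0, 138)
leaf_2 0.79 [159. 235.] 271 ztop 85.7 (array([367.1, 286. ]), array([12.4, 43.7]), 82.4, 82.9, 62)
leaf_2 0.67 [190. 170.] 195 ztop 86.5 (array([555.3, 192.2]), array([43.4, 11.7]), 7.0, 83.7, 52)
leaf_2 0.6 [178. 208.] 401 ztop 85.5 (array([450.1, 231.6]), array([12.4, 42.8]), 83.8, 84.0, 57)
leaf_2 0.59 [209. 204.] 443 ztop 85.4 (array([471.4, 136.1]), array([42.1,  9.7]), 0.7, 82.8, 55)
shelf_box 0.71 [363. 184.] 4575 ztop 69.0
[... 1726 characters left out ...]
29)
pad 0.96 [272. 182.] 611 ztop 14.5 (array([611. ,  55.3]), array([ 80.6, 109.2]), 0.8, 11.4, 457)
pack_1 0.79 [274. 225.] 448 ztop 38.6 (array([ 485.4, -132. ]), array([74.1, 58. ]), 82.0, 35.5, 360)
pack_1 0.57 [282. 238.] 97 ztop 13.2 (array([ 480.7, -163.2]), array([11.5, 52.9]), 79.6, 11.6, 64)
pack_1 0.57 [247. 199.] 355 ztop 38.7 (array([491.9,   5.7]), array([73.3, 57.4]), 82.3, 35.7, 286)
pack_1 0.52 [258. 209.] 44 ztop 14.0 (array([484.8, -26. ]), array([ 5.9, 43.8]), 86.7, 10.3, 23)
pack_1 0.49 [241. 204.] 35 ztop 25.2 (array([459.8,   5.8]), array([46. ,  6.9]), 82.0, 22.2, 30)
pack_1 0.23 [303. 212.] 670 ztop 48.9 (array([ 596.3, -113.7]), array([88.2, 17.8]), 5.1, 46.9, 133)
```

Run:
```python
from h import *
im=cv2.imread("pics/top0.png"); cv2.imwrite("pics/a.png",cv2.resize(im[120:270,120:420],(800,400),interpolation=cv2.INTER_CUBIC))
im=cv2.imread("pics/side0.png"); cv2.imwrite("pics/b.png",cv2.resize(im[120:270,130:340],(800,571),interpolation=cv2.INTER_CUBIC))
for n in ("top","side"):
    p=dict(np.load(f"{n}0.npz")); P=cloud(p); X,Y,Z=P[...,0],P[...,1],P[...,2]
    print(n)
    for c in [(367,286),(555,192),(450,231),(471,134)]:
        near=(np.hypot(X*1000-c[0],Y*1000-c[1])<50)
        print(c,"grip",top_rect(P,near,.075,.095),"blade",top_rect(P,near,.042,.050))
    b=(abs(X-.6)<.06)
    for nm,s in (("fence",(abs(Y+.113)<.016)),("bookend",abs(Y+.183)<.016)): print(nm,top_rect(P,b&s,.044,.054))
    m=b&(abs(Y+.147)<.07)&(Z>.044)&(Z<.054)
    q=P[m]*1000; a=np.radians(4.5); v=-(q[:,0]-598)*np.sin(a)+(q[:,1]+147)*np.cos(a)
    print(np.histogram(v,np.arange(-60,60,2))[0].tolist())
```

```text
top
(367, 286) grip (array([367.1, 286. ]), array([12.4, 43.9]), 82.4, 82.4, 72) blade (array([366.8, 285.4]), array([36.4, 60.1]), 82.8, 45.2, 123)
(555, 192) grip (array([555.6, 192.4]), array([43.7, 11.9]), 5.0, 82.8, 64) blade (array([554.6, 192.6]), array([57.5, 23.5]), 5.3, 45.2, 58)
(450, 231) grip (array([450.1, 231.8]), array([12.5, 43.1]), 81.7, 83.0, 66) blade (array([449.8, 231.8]), array([48.2, 60. ]), 79.2, 45.7, 186)
(471, 134) grip (array([471.4, 135.3]), array([42.1, 11.5]), 0.6, 82.2, 64) blade (array([473.2, 135.3]), array([60.1, 59. ]), 89.9, 45.7, 253)
fence (array([ 596.4, -113.2]), array([89.6, 16. ]), 4.0, 48.0, 136)
bookend (array([ 602.4, -181. ]), array([89.9, 16.5]), 3.6, 48.2, 134)
[0, 0, 0, 0, 0, 0, 0, 0, 2, 17, 13, 20, 14, 16, 19, 15, 17, 1, 0, 0, 0, 0, 0, 0, 0, 0, 0, 0, 0, 0, 0, 0, 0, 0, 0, 0, 0, 0, 0, 0, 0, 0, 1, 15, 11, 21, 17, 18, 18, 15, 20, 0, 0, 0, 0, 0, 0, 0, 0]
side
(367, 286) grip (array([366.9, 285.2]), array([19.2, 42.8]), 84.7, 81.3, 57) blade (array([367.7, 284.3]), array([35.5, 59.5]), 84.4, 44.3, 42)
(555, 192) grip (array([555.4, 191.3]), array([43.5, 17. ]), 9.0, 81.2, 48) blade (array([556.8, 190.4]), array([60. , 26.6]), 6.6, 45.4, 56)
(450, 231) grip (array([451. , 230.6]), array([13.3, 42.5]), 82.6, 81.6, 54) blade (array([465.1, 221.6]), array([33.4, 29. ]), 86.5, 45.0, 39)
(471, 134) grip (array([472.7, 133.5]), array([42.9, 13.2]), 3.5, 81.7, 55) blade (array([472.4, 134.6]), array([59.3, 64.4]), 1.6, 44.7, 144)
fence (array([ 596.3, -113.7]), array([88.2, 17.8]), 5.1, 47.0, 124)
bookend (array([ 602.2, -182.4]), array([90.3, 17.4]), 4.9, 47.1, 135)
[0, 0, 0, 0, 0, 0, 0, 2, 17, 19, 15, 18, 13, 15, 18, 15, 3, 0, 0, 0, 0, 0, 0, 0, 0, 0, 0, 0, 0, 0, 0, 0, 0, 0, 0, 0, 0, 0, 0, 0, 0, 0, 11, 22, 14, 14, 13, 15, 18, 9, 6, 2, 0, 0, 0, 0, 0, 0, 0]
```

View pics/a.png

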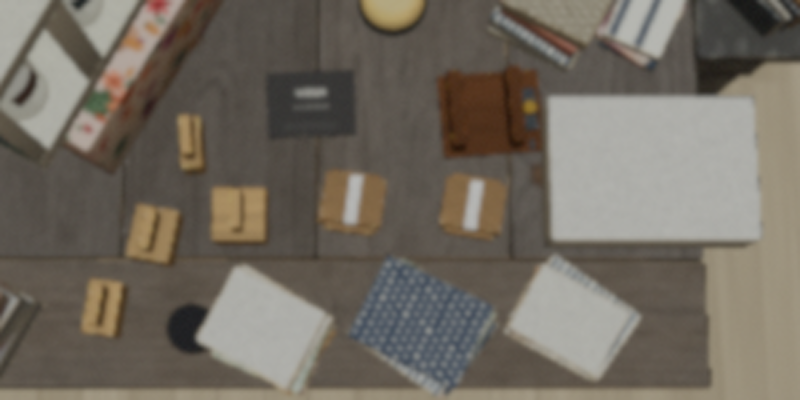

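View pics/b.png

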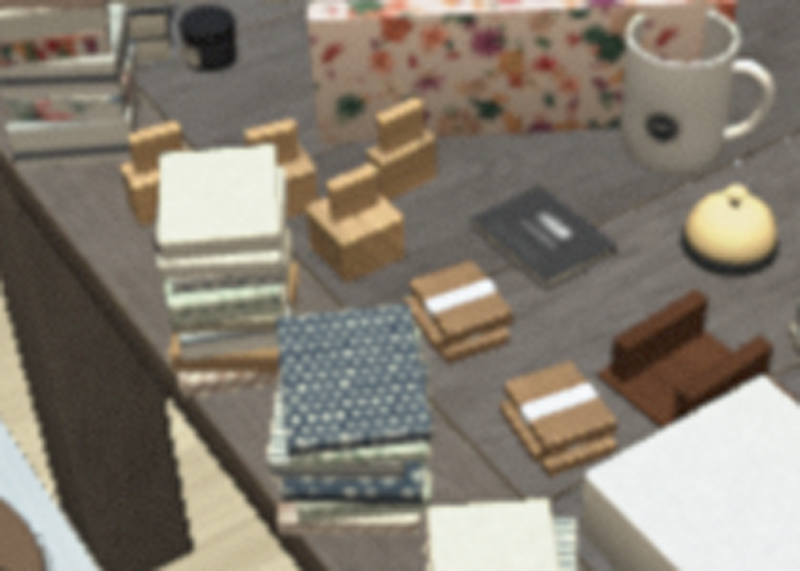

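```bash
cat >> h.py <<'E'
from scipy.spatial.transform import Rotation as Ro
def Rdown(yaw):  # yaw of tool y (deg) in the world, z down
    c,s=np.cos(np.radians(yaw)),np.sin(np.radians(yaw)); y=np.array([c,s,0]);z=np.array([0,0,-1.]); return np.c_[np.cross(y,z),y,z]
def plan(*wps):
    o=arm.get_obs(); R=np.array(o["ee_rot"]); p=np.array(o["tcp_pos"])
    print("t",round(o["time"],1),"at",np.round(p*1000,1),"yaw",round(float(np.degrees(np.arctan2(R[1,1],R[0,1]))),2),"w",round(o["gripper_width"]*1000,1),"F",np.round(o["contact_force"],1),"gf",round(o["grasp_force"],1))
    for x,y,z,yaw in wps:
        d=R.T@(np.array([x,y,z])-p*1000); w=Ro.from_matrix(R.T@Rdown(yaw)).as_rotvec()
        print((x,y,z,yaw),"->",np.round(d,1).tolist(),np.round(w,3).tolist())
E
python3 - <<'E'
from h import *
A=np.zeros((19,36))
for n in ("top","side"):
    p=dict(np.load(f"{n}0.npz")); P=cloud(p)[p["z_map"]>0]*1000
    i=((P[:,0]-250)//25).astype(int); j=((400-P[:,1])//25).astype(int)
    ok=(i>=0)&(i<19)&(j>=0)&(j<36); np.maximum.at(A,(i[ok],j[ok]),P[ok,2])
print("y  "," ".join(f"{400-25*j:4d}" for j in range(36)))
for i in range(18,-1,-1): print(250+25*i," ".join(f"{v:4.0f}" for v in A[i]))
plan((555.5,192,180,94.5),(555.5,192,70,94.5))
E
```

```text
y    400  375  350  325  300  275  250  225  200  175  150  125  100   75   50   25    0  -25  -50  -75 -100 -125 -150 -175 -200 -225 -250 -275 -300 -325 -350 -375 -400 -425 -450 -475
700    0  371  370  370  371  370  371  369  141  140    5    6    7    6    6    6   41   48   46   29    5    7  127  129  127  128  128  130   48   47   44   41    4    0    0    0
675  369  372  372  372  370  371  371  361  141    6    6    6    5    8    6    6    5   23   13    7    8    8  128  130  128  127  129  126   46   44   43    8    2    0    0    0
650  372  371  371  371  370  371  371  140  138    9    8    8    9    9   12   13    7    8    6    6    9    6    6   45  129  129  127    5   42   45   42    7    2    0    0    0
625  371  371  371  372  371  371  360  140    5    6    6   19   17   18   18   19    6    6    8   15   53   14   54   54   15  122  113    5    9    6    7    7    3    0    0    0
600  370  370  371  371  371  370  139    6    8    6    8   16   19   18   19   17    6    8    5   12   57   14   51   55   65   69   68   67   67   69   69   68   67   67   65  
[... 2089 characters left out ...]
57  156  157  152    8  102  101  103   99  103   95    6    6   49   51   52   48    7    7    6    7    2    0    0    0
275  193    9    8    8    6    7    6    7    6    5   99  158  159  157  100    4    6   71   98  101  101    9    8    4    7   46   49   32    7    7    6    8    3    0    0    0
250    0    0    0    0    0    0    0    0    0    0    0    0   39  131    0    0    0    0    0   72   51    0    0    0    0    0    0    0    0    0    0    0    0    0    0    0
t 0.7 at [150.8 606.5 248.4] yaw 76.03 w 85.8 F [ 0.1 -0.  -0. ] gf 0.0
(555.5, 192, 180, 94.5) -> [-492.7, -304.6, 68.3] [0.0, 0.0, -0.322]
(555.5, 192, 70, 94.5) -> [-492.7, -304.6, 178.3] [0.0, 0.0, -0.322]
```

Run:
```python
from h import *
P=[]
for n in ("top","side"):
    p=dict(np.load(f"{n}0.npz")); P.append(cloud(p)[p["z_map"]>0]*1000)
P=np.vstack(P)
for z0,z1 in ((15,90),(90,160),(160,400)):
    for x in range(500,640,20):
        m=(P[:,0]>x)&(P[:,0]<x+20)&(P[:,1]>215 if z0<90 else P[:,1]>150)&(P[:,2]>z0)&(P[:,2]<z1); print((z0,z1),x, np.round(np.percentile(P[m,1],1)) if m.sum()>3 else None,end=" | ")
    print()
w=arm.read_camera("wrist"); print(np.round(w["T_tool_cam"],3).tolist(), w["vfov"])
cv2.imwrite("pics/w0.png",w["img"])
plan((400,330,250,90),(470,215,200,94.5),(551,192,160,94.5),(551,192,70,94.5))
```

```text
(15, 90) 500 441.0 | (15, 90) 520 279.0 | (15, 90) 540 267.0 | (15, 90) 560 255.0 | (15, 90) 580 244.0 | (15, 90) 600 232.0 | (15, 90) 620 221.0 | 
(90, 160) 500 319.0 | (90, 160) 520 278.0 | (90, 160) 540 267.0 | (90, 160) 560 254.0 | (90, 160) 580 244.0 | (90, 160) 600 233.0 | (90, 160) 620 222.0 | 
(160, 400) 500 319.0 | (160, 400) 520 311.0 | (160, 400) 540 301.0 | (160, 400) 560 291.0 | (160, 400) 580 277.0 | (160, 400) 600 268.0 | (160, 400) 620 258.0 | 
[[-0.001, -0.948, -0.319, 0.083], [1.0, -0.001, 0.0, -0.001], [-0.001, -0.319, 0.948, -0.126], [0.0, 0.0, 0.0, 1.0]] 65.70646984690485
t 0.8 at [150.8 606.5 248.4] yaw 76.03 w 85.5 F [ 0.  -0.3  0.3] gf 0.0
(400, 330, 250, 90) -> [-308.5, -208.2, -1.7] [0.0, 0.0, -0.244]
(470, 215, 200, 94.5) -> [-404.2, -302.9, 48.3] [0.0, 0.0, -0.322]
(551, 192, 160, 94.5) -> [-488.4, -305.7, 88.3] [0.0, 0.0, -0.322]
(551, 192, 70, 94.5) -> [-488.4, -305.7, 178.3] [0.0, 0.0, -0.322]
```

Call:
play_rows --steps '[[[-60, -40, -35], [0, 0, -0.05], 40], [[-309, -208, -32], [0, 0, -0.244], 40], [[-309, -208, -32], [0, 0, -0.244], 40], [[-309, -208, -32], [0, 0, -0.244], 40], [[-309, -208, -32], [0, 0, -0.244], 40], [[-309, -208, -32], [0, 0, -0.244], 40], [[-309, -208, -32], [0, 0, -0.244], 40], [[-309, -208, -32], [0, 0, -0.244], 40], [[-404, -303, 40], [0, 0, -0.322], 40], [[-404, -303, 40], [0, 0, -0.322], 40], [[-404, -303, 40], [0, 0, -0.322], 40], [[-404, -303, 40], [0, 0, -0.322], 40], [[-483, -305, 88], [0, 0, -0.322], 40], [[-483, -305, 88], [0, 0, -0.322], 40], [[-483, -305, 88], [0, 0, -0.322], 40], [[-483, -305, 88], [0, 0, -0.322], 40]]' --squeeze 60

```text
time: 2.35
tcp_pos: [0.5458, 0.1942, 0.1599]
ee_rot: [[-0.997, -0.078, -0.001], [-0.078, 0.997, -0.0], [0.001, 0.0, -1.0]]
contact_force: [-0.6, -0.3, 0.4]
gripper_width: 0.04
grasp_force: 0.0
```

Run:
```python
from h import *
plan((546,191.5,72,94.5))
```

```text
t 2.4 at [545.8 194.2 159.9] yaw 94.45 w 40.0 F [-0.6 -0.3  0.4] gf 0.0
(546, 191.5, 72, 94.5) -> [-0.1, -2.7, 87.9] [0.0, -0.001, -0.001]
```

Call:
play_rows --steps '[[[0, -3, 40], [0, 0, 0], 40], [[0, -3, 65], [0, 0, 0], 40], [[0, -3, 82], [0, 0, 0], 40], [[0, -3, 88], [0, 0, 0], 40], [[0, -3, 88], [0, 0, 0], 5], [[0, -3, 88], [0, 0, 0], 5], [[0, -3, 88], [0, 0, 0], 5], [[0, -3, 88], [0, 0, 0], 5], [[0, -3, 88], [0, 0, 0], 5], [[0, -3, 80], [0, 0, 0], 5], [[0, -3, 40], [0, 0, 0], 5], [[0, -3, -10], [0, 0, 0], 5], [[0, -3, -20], [0, 0, 0], 5], [[0, -3, -20], [0, 0, 0], 5]]'

```text
time: 3.75
tcp_pos: [0.5467, 0.1911, 0.1827]
ee_rot: [[-0.997, -0.078, 0.004], [-0.078, 0.997, 0.001], [-0.004, 0.001, -1.0]]
contact_force: [-0.3, 0.4, -1.9]
gripper_width: 0.011
grasp_force: 58.6
```

Run:
```python
from h import *
plan((590,-143,190,94.5),(590,-147.3,140,94.5),(590,-147.3,81,94.5))
for n in ("top","side"):
    p=arm.read_camera(n); P=cloud(p); X,Y,Z=P[...,0],P[...,1],P[...,2]
    print(top_rect(P,np.hypot(X-.555,Y-.192)<.07,.10,.165))
```

```text
t 3.8 at [546.7 191.1 182.7] yaw 94.48 w 11.0 F [-0.3  0.4 -1.9] gf 58.6
(590, -143, 190, 94.5) -> [-17.1, -336.5, -7.5] [0.001, 0.004, -0.0]
(590, -147.3, 140, 94.5) -> [-16.5, -340.8, 42.5] [0.001, 0.004, -0.0]
(590, -147.3, 81, 94.5) -> [-16.3, -340.8, 101.5] [0.001, 0.004, -0.0]
None
(array([566.2, 205.5]), array([95.7, 58.4]), 55.2, 136.4, 288)
```

Call:
play_rows --steps '[[[-17, -337, -10], [0, 0.004, 0], 5], [[-17, -337, -10], [0, 0.004, 0], 5], [[-17, -337, -10], [0, 0.004, 0], 5], [[-17, -337, -10], [0, 0.004, 0], 5], [[-17, -337, -10], [0, 0.004, 0], 5], [[-17, -337, -10], [0, 0.004, 0], 5], [[-17, -337, -10], [0, 0.004, 0], 5], [[-17, -340, 0], [0, 0.004, 0], 5], [[-17, -341, 30], [0, 0.004, 0], 5], [[-17, -341, 42], [0, 0.004, 0], 5], [[-17, -341, 42], [0, 0.004, 0], 5], [[-17, -341, 60], [0, 0.004, 0], 5], [[-17, -341, 80], [0, 0.004, 0], 5], [[-17, -341, 95], [0, 0.004, 0], 5], [[-17, -341, 100], [0, 0.004, 0], 5], [[-17, -341, 102], [0, 0.004, 0], 5], [[-17, -341, 102], [0, 0.004, 0], 5], [[-17, -341, 102], [0, 0.004, 0], 5], [[-17, -341, 102], [0, 0.004, 0], 5]]'

```text
time: 5.75
tcp_pos: [0.5894, -0.1471, 0.0815]
ee_rot: [[-0.997, -0.079, -0.004], [-0.079, 0.997, -0.0], [0.004, -0.0, -1.0]]
contact_force: [-15.0, 3.8, 33.2]
gripper_width: 0.0109
grasp_force: 64.3
```

Run:
```python
from h import *
plan((590,-147.5,200,94.5))
w=arm.read_camera("wrist"); cv2.imwrite("pics/w1.png",w["img"])
```

```text
t 5.8 at [ 589.4 -147.1   81.5] yaw 94.52 w 10.9 F [-15.    3.8  33.2] gf 64.3
(590, -147.5, 200, 94.5) -> [-0.1, -0.5, -118.5] [-0.0, -0.004, 0.0]
```

View pics/w1.png

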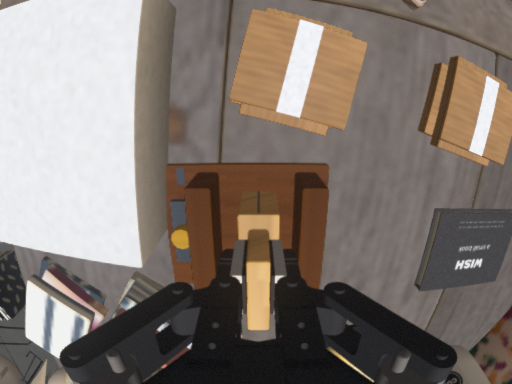

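Call:
play_rows --steps '[[[0, 0, -20], [0, 0, 0], 5], [[0, 0, -70], [0, 0, 0], 5], [[0, 0, -120], [0, 0, 0], 5], [[20, -50, -130], [0, 0, 0], 5], [[36, -101, -130], [0, 0, 0], 5], [[36, -101, -120], [0, 0, 0], 5], [[36, -101, -100], [0, 0, 0], 5], [[36, -101, -80], [0, 0, 0], 5], [[36, -101, -68], [0, 0, 0], 5], [[36, -101, -61], [0, 0, 0], 5], [[36, -101, -58], [0, 0, 0], 5], [[36, -101, -57], [0, 0, 0], 5], [[36, -101, -57], [0, 0, 0], 20], [[36, -101, -57], [0, 0, 0], 40], [[36, -101, -57], [0, 0, 0], 40], [[36, -101, -57], [0, 0, 0], 40], [[36, -101, -75], [0, 0, 0], 40], [[36, -101, -120], [0, 0, 0], 40], [[36, -101, -160], [0, 0, 0], 40], [[36, -101, -160], [0, 0, 0], 40]]'

```text
time: 7.8
tcp_pos: [0.5639, -0.2519, 0.2437]
ee_rot: [[-0.997, -0.078, 0.003], [-0.078, 0.997, -0.004], [-0.003, -0.005, -1.0]]
contact_force: [-0.5, -0.6, 0.2]
gripper_width: 0.0401
grasp_force: 0.0
```

Run:
```python
from h import *
for n in ("top","side"):
    p=arm.read_camera(n); P=cloud(p); X,Y,Z=P[...,0],P[...,1],P[...,2]
    m=np.hypot(X-.57,Y+.25)<.06
    print(n,top_rect(P,m,.142,.155),top_rect(P,m,.104,.118))
    m=np.hypot(X-.367,Y-.285)<.06
    print(n,top_rect(P,m,.077,.092),top_rect(P,m,.041,.05))
plan((430,0,300,85),(367,286,200,82.5),(367,286,72,82.5))
```

```text
top None None
top (array([366.9, 285.7]), array([12.6, 44. ]), 82.5, 82.9, 68) (array([366.6, 285.5]), array([36.5, 59.8]), 81.4, 45.5, 136)
side (array([ 571. , -250.7]), array([43.1, 13.1]), 4.9, 145.8, 70) (array([ 571.1, -250.4]), array([58.9, 26.4]), 6.7, 108.3, 112)
side (array([367.3, 283.5]), array([16. , 42.7]), 81.0, 81.9, 46) (array([367.8, 283.7]), array([42.1, 61. ]), 84.8, 44.3, 44)
t 7.9 at [ 562.5 -251.1  239. ] yaw 94.48 w 39.8 F [-0.1  0.4  0.4] gf 0.0
(430, 0, 300, 85) -> [112.6, 260.6, -60.9] [-0.001, -0.003, 0.166]
(367, 286, 200, 82.5) -> [152.8, 550.8, 39.0] [-0.001, -0.003, 0.209]
(367, 286, 72, 82.5) -> [152.4, 550.9, 167.0] [-0.001, -0.003, 0.209]
```

Call:
play_rows --steps '[[[110, 270, -20], [0, 0, 0.15], 40], [[110, 270, -20], [0, 0, 0.15], 40], [[110, 270, -20], [0, 0, 0.15], 40], [[110, 270, -20], [0, 0, 0.15], 40], [[110, 270, -20], [0, 0, 0.15], 40], [[110, 270, -20], [0, 0, 0.15], 40], [[152, 551, -10], [0, 0, 0.209], 40], [[152, 551, -10], [0, 0, 0.209], 40], [[152, 551, -10], [0, 0, 0.209], 40], [[152, 551, -10], [0, 0, 0.209], 40], [[152, 551, -10], [0, 0, 0.209], 40], [[152, 551, -10], [0, 0, 0.209], 40], [[152, 551, 20], [0, 0, 0.209], 40], [[152, 551, 60], [0, 0, 0.209], 40], [[152, 551, 90], [0, 0, 0.209], 40], [[152, 551, 120], [0, 0, 0.209], 40], [[152, 551, 120], [0, 0, 0.209], 40]]'

```text
time: 9.6
tcp_pos: [0.3655, 0.2853, 0.1154]
ee_rot: [[-0.991, 0.13, -0.011], [0.131, 0.991, -0.004], [0.01, -0.006, -1.0]]
contact_force: [-0.6, 0.6, 0.5]
gripper_width: 0.0398
grasp_force: 0.0
```

Run:
```python
from h import *
plan((367.1,285,72,82.5))
```

```text
t 9.6 at [365.5 285.3 115.4] yaw 82.5 w 39.8 F [-0.6  0.6  0.5] gf 0.0
(367.1, 285, 72, 82.5) -> [-2.0, 0.2, 43.4] [-0.006, -0.01, 0.0]
```

Call:
play_rows --steps '[[[0, 0, 25], [0, 0, 0], 40], [[0, 0, 40], [0, 0, 0], 40], [[0, 0, 46], [0, 0, 0], 40], [[0, 0, 46], [0, 0, 0], 40], [[0, 0, 46], [0, 0, 0], 5], [[0, 0, 46], [0, 0, 0], 5], [[0, 0, 46], [0, 0, 0], 5], [[0, 0, 46], [0, 0, 0], 5], [[0, 0, 46], [0, 0, 0], 5], [[0, 0, 35], [0, 0, 0], 5], [[0, 0, -10], [0, 0, 0], 5], [[0, 0, -60], [0, 0, 0], 5], [[0, 0, -100], [0, 0, 0], 5], [[0, 0, -120], [0, 0, 0], 5], [[0, 0, -120], [0, 0, 0], 5], [[0, 0, -120], [0, 0, 0], 5]]'

```text
time: 11.2
tcp_pos: [0.3674, 0.2861, 0.2393]
ee_rot: [[-0.991, 0.13, -0.003], [0.13, 0.991, 0.0], [0.003, -0.0, -1.0]]
contact_force: [-0.2, 0.1, -1.3]
gripper_width: 0.0109
grasp_force: 58.9
```

Run:
```python
from h import *
plan((480,40,230,90),(599,-147.3,190,94.7),(599,-147.3,132,94.7),(599,-147.3,84,94.7))
```

```text
t 11.2 at [367.4 286.1 239.3] yaw 82.51 w 10.9 F [-0.2  0.1 -1.3] gf 58.9
(480, 40, 230, 90) -> [-143.7, -229.3, 8.9] [-0.0, -0.003, -0.131]
(599, -147.3, 190, 94.7) -> [-286.3, -399.5, 48.4] [-0.0, -0.003, -0.213]
(599, -147.3, 132, 94.7) -> [-286.5, -399.5, 106.4] [-0.0, -0.003, -0.213]
(599, -147.3, 84, 94.7) -> [-286.7, -399.4, 154.4] [-0.0, -0.003, -0.213]
```

Call:
play_rows --steps '[[[-144, -229, -10], [0, 0, -0.131], 5], [[-144, -229, -10], [0, 0, -0.131], 5], [[-144, -229, -10], [0, 0, -0.131], 5], [[-144, -229, -10], [0, 0, -0.131], 5], [[-144, -229, -10], [0, 0, -0.131], 5], [[-144, -229, -10], [0, 0, -0.131], 5], [[-286, -399, 30], [0, 0, -0.213], 5], [[-286, -399, 30], [0, 0, -0.213], 5], [[-286, -399, 30], [0, 0, -0.213], 5], [[-286, -399, 30], [0, 0, -0.213], 5], [[-286, -399, 30], [0, 0, -0.213], 5], [[-286, -399, 50], [0, 0, -0.213], 5], [[-286, -399, 75], [0, 0, -0.213], 5], [[-286, -399, 100], [0, 0, -0.213], 5], [[-286, -399, 106], [0, 0, -0.213], 5], [[-286, -399, 106], [0, 0, -0.213], 5], [[-286, -399, 106], [0, 0, -0.213], 5]]'

```text
time: 12.9
tcp_pos: [0.5991, -0.1466, 0.1327]
ee_rot: [[-0.997, -0.082, -0.004], [-0.082, 0.997, -0.0], [0.004, 0.0, -1.0]]
contact_force: [0.3, -0.1, -0.8]
gripper_width: 0.0111
grasp_force: 59.0
```

Run:
```python
from h import *
plan((599,-147.3,83,94.7))
```

```text
t 12.9 at [ 599.1 -146.6  132.7] yaw 94.72 w 11.1 F [ 0.3 -0.1 -0.8] gf 59.0
(599, -147.3, 83, 94.7) -> [0.0, -0.7, 49.7] [0.0, -0.004, 0.0]
```

Down, stay, then leave it just above the floor.

Call:
play_rows --steps '[[[0, -1, 15], [0, 0, 0], 5], [[0, -1, 30], [0, 0, 0], 5], [[0, -1, 42], [0, 0, 0], 5], [[0, -1, 47], [0, 0, 0], 5], [[0, -1, 50], [0, 0, 0], 5], [[0, -1, 50], [0, 0, 0], 5], [[0, -1, 50], [0, 0, 0], 5], [[0, -1, 49], [0, 0, 0], 5], [[0, 3, 49], [0, 0, 0], 5], [[0, 5, 49], [0, 0, 0], 5], [[0, 6, 49], [0, 0, 0], 5], [[0, 6, 49], [0, 0, 0], 5]]'

```text
time: 14.1
tcp_pos: [0.5983, -0.1404, 0.0833]
ee_rot: [[-0.997, -0.082, -0.004], [-0.082, 0.997, -0.0], [0.004, 0.0, -1.0]]
contact_force: [-0.3, 1.0, -1.5]
gripper_width: 0.011
grasp_force: 59.0
```

Call:
play_rows --steps '[[[0, 1, 0], [0, 0, 0], 5], [[0, 1, 0], [0, 0, 0], 5]]'

```text
time: 14.3
tcp_pos: [0.5982, -0.1396, 0.0832]
ee_rot: [[-0.997, -0.082, -0.004], [-0.082, 0.997, -0.0], [0.004, 0.0, -1.0]]
contact_force: [-0.1, 0.3, -1.3]
gripper_width: 0.0106
grasp_force: 59.0
```

Call:
play_rows --steps '[[[0, 1, 0], [0, 0, 0], 5], [[0, 1, 0], [0, 0, 0], 5]]'

```text
time: 14.5
tcp_pos: [0.5981, -0.1391, 0.0832]
ee_rot: [[-0.997, -0.082, -0.004], [-0.082, 0.997, -0.001], [0.004, -0.001, -1.0]]
contact_force: [-1.3, -5.4, -1.6]
gripper_width: 0.011
grasp_force: 59.2
```

Call:
play_rows --steps '[[[0, 1, 0], [0, 0, 0], 5], [[0, 1, 0], [0, 0, 0], 5]]'

```text
time: 14.7
tcp_pos: [0.5982, -0.1389, 0.0834]
ee_rot: [[-0.997, -0.082, -0.003], [-0.082, 0.997, -0.002], [0.003, -0.002, -1.0]]
contact_force: [-1.6, -9.1, -2.2]
gripper_width: 0.0107
grasp_force: 59.3
```

Call:
play_rows --steps '[[[0, -10, 0], [0, 0, 0], 5], [[0, -14, 0], [0, 0, 0], 5], [[0, -14, 0], [0, 0, 0], 5]]'

```text
time: 15.0
tcp_pos: [0.5991, -0.1521, 0.0832]
ee_rot: [[-0.997, -0.081, -0.004], [-0.081, 0.997, -0.0], [0.004, 0.0, -1.0]]
contact_force: [-0.5, 0.5, -0.9]
gripper_width: 0.0107
grasp_force: 59.4
```

Call:
play_rows --steps '[[[0, -1, 0], [0, 0, 0], 5], [[0, -1, 0], [0, 0, 0], 5]]'

```text
time: 15.2
tcp_pos: [0.5992, -0.1524, 0.0832]
ee_rot: [[-0.997, -0.082, -0.004], [-0.082, 0.997, -0.0], [0.004, 0.0, -1.0]]
contact_force: [-0.3, 0.4, -0.7]
gripper_width: 0.011
grasp_force: 59.4
```

Call:
play_rows --steps '[[[0, -1, 0], [0, 0, 0], 5], [[0, -1, 0], [0, 0, 0], 5]]'

```text
time: 15.4
tcp_pos: [0.5993, -0.1535, 0.0832]
ee_rot: [[-0.997, -0.082, -0.004], [-0.082, 0.997, -0.0], [0.004, 0.0, -1.0]]
contact_force: [-1.2, 0.4, -0.5]
gripper_width: 0.0108
grasp_force: 59.4
```

Call:
play_rows --steps '[[[0, -1, 0], [0, 0, 0], 5], [[0, -1, 0], [0, 0, 0], 5]]'

```text
time: 15.6
tcp_pos: [0.5994, -0.1546, 0.0832]
ee_rot: [[-0.997, -0.082, -0.004], [-0.082, 0.997, -0.0], [0.004, 0.0, -1.0]]
contact_force: [-0.4, 0.1, -0.9]
gripper_width: 0.0113
grasp_force: 59.4
```

Call:
play_rows --steps '[[[0, -1, 0], [0, 0, 0], 5], [[0, -1, 0], [0, 0, 0], 5]]'

```text
time: 15.8
tcp_pos: [0.5994, -0.1555, 0.0832]
ee_rot: [[-0.997, -0.082, -0.004], [-0.082, 0.997, -0.0], [0.004, 0.0, -1.0]]
contact_force: [-0.4, 0.1, -1.1]
gripper_width: 0.0109
grasp_force: 59.4
```

Call:
play_rows --steps '[[[0, -1, 0], [0, 0, 0], 5], [[0, -1, 0], [0, 0, 0], 5]]'

```text
time: 16.0
tcp_pos: [0.5995, -0.1558, 0.0833]
ee_rot: [[-0.997, -0.082, -0.004], [-0.082, 0.997, 0.001], [0.004, 0.001, -1.0]]
contact_force: [-0.2, 7.2, 0.9]
gripper_width: 0.0108
grasp_force: 59.8
```

Call:
play_rows --steps '[[[0, 9, 0], [0, 0, 0], 5], [[0, 9, -10], [0, 0, 0], 5], [[0, 9, -60], [0, 0, 0], 5], [[0, 9, -110], [0, 0, 0], 5], [[0, 0, -140], [0, 0, 0], 5], [[43, -160, -140], [0, 0, 0], 5], [[43, -160, -140], [0, 0, 0], 5], [[43, -160, -140], [0, 0, 0], 5], [[43, -160, -140], [0, 0, 0], 5], [[43, -160, -130], [0, 0, 0], 5], [[43, -160, -100], [0, 0, 0], 5], [[43, -160, -75], [0, 0, 0], 5], [[43, -160, -61], [0, 0, 0], 5], [[43, -160, -56], [0, 0, 0], 5], [[43, -160, -55], [0, 0, 0], 5], [[43, -160, -55], [0, 0, 0], 40], [[43, -160, -55], [0, 0, 0], 40], [[43, -160, -55], [0, 0, 0], 40], [[43, -160, -100], [0, 0, 0], 40], [[43, -160, -150], [0, 0, 0], 40]]'

```text
time: 18.0
tcp_pos: [0.5699, -0.3192, 0.2334]
ee_rot: [[-0.997, -0.082, -0.007], [-0.082, 0.997, 0.002], [0.007, 0.002, -1.0]]
contact_force: [0.8, -0.5, 0.8]
gripper_width: 0.0401
grasp_force: 0.0
```

Run:
```python
from h import *
for n in ("top","side"):
    p=arm.read_camera(n); P=cloud(p); X,Y,Z=P[...,0],P[...,1],P[...,2]
    for c in ((.57,-.25),(.57,-.32)):
        m=(abs(X-c[0])<.05)&(abs(Y-c[1])<.034)
        print(n,top_rect(P,m,.140,.155),top_rect(P,m,.104,.116))
    m=np.hypot(X-.45,Y-.231)<.06
    print(n,top_rect(P,m,.077,.092),top_rect(P,m,.041,.05))
plan((480,40,250,87),(450.5,231.3,200,81.5),(450.5,231.3,73,81.5))
```

```text
top (array([ 576.4, -247.6]), array([29.4, 11.4]), 0.9, 146.9, 40) (array([ 576.5, -240.3]), array([ 8.6, 42.7]), 88.5, 109.4, 42)
top None None
top (array([450.2, 232.1]), array([12.5, 42.8]), 79.0, 82.6, 62) (array([449.8, 231.6]), array([47.9, 59.9]), 80.3, 45.5, 203)
side (array([ 571.5, -251.9]), array([45.1, 13.7]), 8.5, 145.7, 74) (array([ 571.2, -250.8]), array([62.1, 23.9]), 5.3, 107.9, 115)
side (array([ 570. , -319.9]), array([44.5, 11.8]), 5.6, 145.7, 81) (array([ 571.2, -319.4]), array([63.5, 37.3]), 5.1, 108.1, 182)
side (array([451.1, 230.4]), array([13.1, 43.1]), 84.3, 81.6, 46) (array([466. , 221.6]), array([44.1, 25.7]), 78.6, 44.5, 47)
t 18.1 at [ 572.3 -320.7  240.6] yaw 94.71 w 39.8 F [ 0.6 -0.4  0. ] gf 0.0
(480, 40, 250, 87) -> [62.3, 367.0, -12.3] [-0.007, 0.005, 0.135]
(450.5, 231.3, 200, 81.5) -> [76.2, 560.4, 36.3] [-0.006, 0.005, 0.231]
(450.5, 231.3, 73, 81.5) -> [76.7, 561.3, 163.3] [-0.006, 0.005, 0.231]
```

Call:
play_rows --steps '[[[62, 367, -20], [0, 0, 0.135], 40], [[62, 367, -20], [0, 0, 0.135], 40], [[62, 367, -20], [0, 0, 0.135], 40], [[62, 367, -20], [0, 0, 0.135], 40], [[62, 367, -20], [0, 0, 0.135], 40], [[62, 367, -20], [0, 0, 0.135], 40], [[62, 367, -20], [0, 0, 0.135], 40], [[62, 367, -20], [0, 0, 0.135], 40], [[76, 561, 20], [0, 0, 0.245], 40], [[76, 561, 20], [0, 0, 0.245], 40], [[76, 561, 20], [0, 0, 0.245], 40], [[76, 561, 20], [0, 0, 0.245], 40], [[76, 561, 60], [0, 0, 0.245], 40], [[76, 561, 100], [0, 0, 0.245], 40], [[76, 561, 110], [0, 0, 0.245], 40], [[76, 561, 110], [0, 0, 0.245], 40], [[76, 561, 110], [0, 0, 0.245], 40]]'

```text
time: 19.8
tcp_pos: [0.449, 0.2333, 0.1251]
ee_rot: [[-0.987, 0.163, -0.002], [0.163, 0.987, 0.0], [0.002, -0.0, -1.0]]
contact_force: [0.2, 0.4, 0.4]
gripper_width: 0.04
grasp_force: 0.0
```

Run:
```python
from h import *
plan((450.4,231.5,73,80.5))
```

```text
t 19.8 at [449.  233.3 125.1] yaw 80.64 w 40.0 F [0.2 0.4 0.4] gf 0.0
(450.4, 231.5, 73, 80.5) -> [-1.8, -1.5, 52.1] [-0.0, -0.002, 0.002]
```

Call:
play_rows --steps '[[[-2, -2, 30], [0, 0, 0], 40], [[-2, -2, 46], [0, 0, 0], 40], [[-2, -2, 52], [0, 0, 0], 40], [[-2, -2, 52], [0, 0, 0], 40], [[-2, -2, 52], [0, 0, 0], 5], [[-2, -2, 52], [0, 0, 0], 5], [[-2, -2, 52], [0, 0, 0], 5], [[-2, -2, 52], [0, 0, 0], 5], [[-2, -2, 52], [0, 0, 0], 5], [[-2, -2, 45], [0, 0, 0], 5], [[-2, -2, 0], [0, 0, 0], 5], [[-2, -2, -50], [0, 0, 0], 5], [[-2, -2, -100], [0, 0, 0], 5], [[-2, -2, -105], [0, 0, 0], 5], [[-2, -2, -105], [0, 0, 0], 5], [[-2, -2, -105], [0, 0, 0], 5]]' --squeeze 70

```text
time: 21.4
tcp_pos: [0.4496, 0.2308, 0.2278]
ee_rot: [[-0.987, 0.162, -0.006], [0.162, 0.987, -0.001], [0.005, -0.002, -1.0]]
contact_force: [0.4, -0.1, -1.8]
gripper_width: 0.0106
grasp_force: 69.8
```

Run:
```python
from h import *
plan((480,40,230,90),(599,-147.4,190,94.7),(599,-147.4,132,94.7))
```

```text
t 21.4 at [449.6 230.8 227.8] yaw 80.67 w 10.6 F [ 0.4 -0.1 -1.8] gf 69.8
(480, 40, 230, 90) -> [-60.9, -183.4, -2.3] [-0.001, -0.006, -0.163]
(599, -147.4, 190, 94.7) -> [-208.9, -348.9, 37.2] [-0.001, -0.006, -0.245]
(599, -147.4, 132, 94.7) -> [-209.3, -348.8, 95.2] [-0.001, -0.006, -0.245]
```

Call:
play_rows --steps '[[[-61, -183, -10], [0, 0, -0.163], 5], [[-61, -183, -10], [0, 0, -0.163], 5], [[-61, -183, -10], [0, 0, -0.163], 5], [[-61, -183, -10], [0, 0, -0.163], 5], [[-209, -349, 20], [0, 0, -0.245], 5], [[-209, -349, 20], [0, 0, -0.245], 5], [[-209, -349, 20], [0, 0, -0.245], 5], [[-209, -349, 20], [0, 0, -0.245], 5], [[-209, -349, 20], [0, 0, -0.245], 5], [[-209, -349, 20], [0, 0, -0.245], 5], [[-209, -349, 50], [0, 0, -0.245], 5], [[-209, -349, 80], [0, 0, -0.245], 5], [[-209, -349, 93], [0, 0, -0.245], 5], [[-209, -349, 95], [0, 0, -0.245], 5], [[-209, -349, 95], [0, 0, -0.245], 5], [[-209, -349, 95], [0, 0, -0.245], 5]]'

```text
time: 23.0
tcp_pos: [0.6, -0.1472, 0.1344]
ee_rot: [[-0.997, -0.082, -0.002], [-0.082, 0.997, -0.001], [0.003, -0.001, -1.0]]
contact_force: [-0.7, -0.0, -1.2]
gripper_width: 0.0107
grasp_force: 69.7
```

Run:
```python
from h import *
plan((599,-147.4,83,94.7))
w=arm.read_camera("wrist"); cv2.imwrite("pics/w2.png",w["img"])
```

```text
t 23.0 at [ 600.  -147.2  134.4] yaw 94.72 w 10.7 F [-0.7 -0.  -1.2] gf 69.7
(599, -147.4, 83, 94.7) -> [0.9, -0.1, 51.4] [-0.001, -0.003, 0.0]
```

View pics/w2.png

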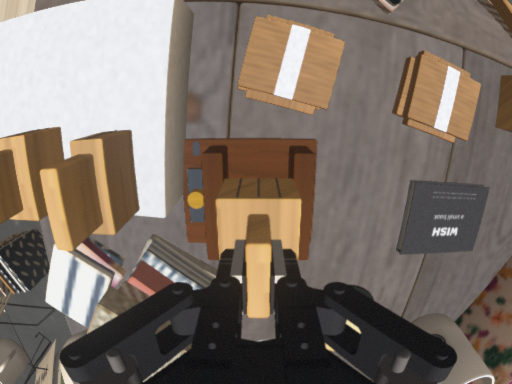

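Call:
play_rows --steps '[[[1, 0, 8], [0, 0, 0], 5], [[1, 0, 12], [0, 0, 0], 5], [[1, 0, 14], [0, 0, 0], 5], [[1, 0, 16], [0, 0, 0], 5], [[1, 0, 16], [0, 0, 0], 5]]'

```text
time: 23.55
tcp_pos: [0.5984, -0.1473, 0.117]
ee_rot: [[-0.997, -0.082, -0.004], [-0.082, 0.997, -0.0], [0.004, 0.0, -1.0]]
contact_force: [0.3, 0.5, -0.5]
gripper_width: 0.0111
grasp_force: 69.7
```

It has entered; on down.

Call:
play_rows --steps '[[[0, 0, 3], [0, 0, 0], 5], [[0, 0, 6], [0, 0, 0], 5]]'

```text
time: 23.75
tcp_pos: [0.5985, -0.1473, 0.1112]
ee_rot: [[-0.997, -0.082, -0.004], [-0.082, 0.997, -0.0], [0.004, -0.0, -1.0]]
contact_force: [-0.2, 1.1, -2.0]
gripper_width: 0.0109
grasp_force: 69.7
```

Call:
play_rows --steps '[[[0, 0, 6], [0, 0, 0], 5], [[0, 0, 12], [0, 0, 0], 5], [[0, 0, 18], [0, 0, 0], 5], [[0, 0, 24], [0, 0, 0], 5], [[0, 0, 28], [0, 0, 0], 5], [[0, 0, 28], [0, 0, 0], 5], [[0, 0, 28], [0, 0, 0], 5], [[0, 0, 28], [0, 0, 0], 5]]'

```text
time: 24.55
tcp_pos: [0.5985, -0.1473, 0.0835]
ee_rot: [[-0.997, -0.082, -0.004], [-0.082, 0.997, -0.0], [0.004, -0.0, -1.0]]
contact_force: [0.3, -0.9, -1.4]
gripper_width: 0.0107
grasp_force: 69.7
```

Call:
play_rows --steps '[[[0, 0, -10], [0, 0, 0], 5], [[0, 0, -50], [0, 0, 0], 5], [[0, 0, -100], [0, 0, 0], 5], [[0, 0, -140], [0, 0, 0], 5], [[0, 0, -145], [0, 0, 0], 5], [[122, -93, -145], [0, 0, 0], 5], [[122, -93, -145], [0, 0, 0], 5], [[122, -93, -145], [0, 0, 0], 5], [[122, -93, -145], [0, 0, 0], 5], [[122, -93, -120], [0, 0, 0], 5], [[122, -93, -90], [0, 0, 0], 5], [[122, -93, -65], [0, 0, 0], 5], [[122, -93, -57], [0, 0, 0], 5], [[122, -93, -54], [0, 0, 0], 5], [[122, -93, -54], [0, 0, 0], 5], [[122, -93, -54], [0, 0, 0], 40], [[122, -93, -54], [0, 0, 0], 40], [[122, -93, -54], [0, 0, 0], 40], [[122, -93, -100], [0, 0, 0], 40], [[122, -93, -150], [0, 0, 0], 40]]'

```text
time: 26.55
tcp_pos: [0.4845, -0.2497, 0.2342]
ee_rot: [[-0.997, -0.082, -0.006], [-0.082, 0.997, 0.001], [0.006, 0.002, -1.0]]
contact_force: [0.9, -0.8, 0.0]
gripper_width: 0.04
grasp_force: 0.0
```

Run:
```python
from h import *
for n in ("top","side"):
    p=arm.read_camera(n); P=cloud(p); X,Y,Z=P[...,0],P[...,1],P[...,2]
    m=(abs(X-.485)<.05)&(abs(Y+.25)<.034)
    print(n,top_rect(P,m,.140,.155),top_rect(P,m,.104,.116))
    m=np.hypot(X-.472,Y-.135)<.06
    print(n,top_rect(P,m,.077,.092),top_rect(P,m,.041,.05))
plan((485,-50,250,92),(472,134.8,200,92),(472,134.8,73,92))
```

```text
top None None
top (array([488. , 136.8]), array([9.1, 9.3]), 3.7, 81.9, 12) (array([493.2, 152.8]), array([23.1, 49. ]), 44.0, 46.2, 41)
side (array([ 484.8, -250.8]), array([42.8, 12.6]), 6.0, 145.7, 82) (array([ 484., -251.]), array([61.8, 48.5]), 6.3, 108.4, 242)
side (array([472. , 132.9]), array([15.7, 42.6]), 87.2, 82.2, 49) (array([471.4, 133.7]), array([59.5, 62.4]), 1.0, 44.9, 165)
t 26.6 at [ 486.7 -251.1  239.9] yaw 94.72 w 40.1 F [ 0.2 -0.5 -0.4] gf 0.0
(485, -50, 250, 92) -> [-14.9, 200.5, -11.3] [-0.006, 0.004, 0.047]
(472, 134.8, 200, 92) -> [-16.9, 386.0, 37.6] [-0.006, 0.004, 0.047]
(472, 134.8, 73, 92) -> [-16.4, 386.8, 164.6] [-0.006, 0.004, 0.047]
```

Run:
```python
from h import *
for n in ("top","side"):
    p=dict(np.load(f"{n}0.npz")); P=cloud(p)[p["z_map"]>0]*1000
    m=(P[:,2]>95)&(P[:,2]<200)&(P[:,1]<210)&(P[:,1]>40)&(P[:,0]<430)
    q=P[m]; i=q[:,0].argsort()[-5:]; print(np.round(q[i]), np.percentile(q[:,2],99))
```

```text
[[399. 121. 148.]
 [400. 119. 135.]
 [400. 117. 133.]
 [401. 114. 131.]
 [403. 119. 138.]] 158.72115872634882
[[400. 124. 150.]
 [400. 117. 129.]
 [402. 119. 131.]
 [402. 113. 131.]
 [403. 116. 132.]] 153.92614678238758
```

Call:
play_rows --steps '[[[-24, 200, -20], [0, 0, 0.05], 40], [[-24, 200, -20], [0, 0, 0.05], 40], [[-24, 200, -20], [0, 0, 0.05], 40], [[-24, 200, -20], [0, 0, 0.05], 40], [[-26, 386, 10], [0, 0, 0.059], 40], [[-26, 386, 10], [0, 0, 0.059], 40], [[-26, 386, 10], [0, 0, 0.059], 40], [[-26, 386, 10], [0, 0, 0.059], 40], [[-26, 386, 10], [0, 0, 0.059], 40], [[-26, 386, 60], [0, 0, 0.059], 40], [[-26, 386, 100], [0, 0, 0.059], 40], [[-26, 386, 110], [0, 0, 0.059], 40], [[-26, 386, 110], [0, 0, 0.059], 40], [[-26, 386, 110], [0, 0, 0.059], 40]]'

```text
time: 28.05
tcp_pos: [0.4796, 0.1366, 0.1251]
ee_rot: [[-1.0, -0.023, -0.002], [-0.023, 1.0, -0.0], [0.002, 0.0, -1.0]]
contact_force: [-0.3, -0.0, 0.3]
gripper_width: 0.0401
grasp_force: 0.0
```

Run:
```python
from h import *
plan((481,134.8,73,91.3))
```

```text
t 28.1 at [479.6 136.6 125.1] yaw 91.3 w 40.1 F [-0.3 -0.   0.3] gf 0.0
(481, 134.8, 73, 91.3) -> [-1.5, -1.8, 52.1] [0.0, -0.002, -0.0]
```

Call:
play_rows --steps '[[[-1, -2, 30], [0, 0, 0], 40], [[-1, -2, 46], [0, 0, 0], 40], [[-1, -2, 52], [0, 0, 0], 40], [[-1, -2, 52], [0, 0, 0], 40], [[-1, -2, 52], [0, 0, 0], 5], [[-1, -2, 52], [0, 0, 0], 5], [[-1, -2, 52], [0, 0, 0], 5], [[-1, -2, 52], [0, 0, 0], 5], [[-1, -2, 52], [0, 0, 0], 5], [[-1, -2, 45], [0, 0, 0], 5], [[-1, -2, 0], [0, 0, 0], 5], [[-1, -2, -50], [0, 0, 0], 5], [[-1, -2, -90], [0, 0, 0], 5], [[-1, -2, -95], [0, 0, 0], 5], [[-1, -2, -95], [0, 0, 0], 5], [[-1, -2, -95], [0, 0, 0], 5]]'

```text
time: 29.65
tcp_pos: [0.4796, 0.1347, 0.2177]
ee_rot: [[-1.0, -0.023, -0.006], [-0.023, 1.0, -0.0], [0.006, -0.0, -1.0]]
contact_force: [0.2, 0.1, -2.0]
gripper_width: 0.0106
grasp_force: 68.7
```

Run:
```python
from h import *
plan((608,-146.7,190,94.7),(608,-146.7,132,94.7))
```

```text
t 29.6 at [479.6 134.7 217.7] yaw 91.33 w 10.6 F [ 0.2  0.1 -2. ] gf 68.7
(608, -146.7, 190, 94.7) -> [-122.0, -284.3, 27.1] [-0.0, -0.006, -0.059]
(608, -146.7, 132, 94.7) -> [-122.4, -284.3, 85.1] [-0.0, -0.006, -0.059]
```

Call:
play_rows --steps '[[[-60, -140, 10], [0, 0, -0.03], 5], [[-60, -140, 10], [0, 0, -0.03], 5], [[-60, -140, 10], [0, 0, -0.03], 5], [[-122, -284, 20], [0, 0, -0.059], 5], [[-122, -284, 20], [0, 0, -0.059], 5], [[-122, -284, 20], [0, 0, -0.059], 5], [[-122, -284, 20], [0, 0, -0.059], 5], [[-122, -284, 20], [0, 0, -0.059], 5], [[-122, -284, 50], [0, 0, -0.059], 5], [[-122, -284, 75], [0, 0, -0.059], 5], [[-122, -284, 86], [0, 0, -0.059], 5], [[-122, -284, 92], [0, 0, -0.059], 5], [[-122, -284, 95], [0, 0, -0.059], 5], [[-122, -284, 95], [0, 0, -0.059], 5], [[-122, -284, 96], [0, 0, -0.059], 5], [[-122, -284, 96], [0, 0, -0.059], 5]]'

```text
time: 31.25
tcp_pos: [0.6086, -0.1463, 0.1228]
ee_rot: [[-0.997, -0.082, -0.003], [-0.082, 0.997, -0.001], [0.003, -0.0, -1.0]]
contact_force: [-1.2, -0.7, -1.3]
gripper_width: 0.0109
grasp_force: 68.9
```

Call:
play_rows --steps '[[[0, 0, 1], [0, 0, 0], 5], [[0, 0, 1], [0, 0, 0], 5]]'

```text
time: 31.45
tcp_pos: [0.6084, -0.1463, 0.1213]
ee_rot: [[-0.997, -0.082, -0.004], [-0.082, 0.997, -0.0], [0.004, 0.0, -1.0]]
contact_force: [-0.7, 0.2, -2.0]
gripper_width: 0.0108
grasp_force: 68.9
```

Call:
play_rows --steps '[[[0, 0, 0.5], [0, 0, 0], 5], [[0, 0, 0.5], [0, 0, 0], 5], [[0, 0, 0.5], [0, 0, 0], 5]]'

```text
time: 31.75
tcp_pos: [0.6084, -0.1463, 0.1208]
ee_rot: [[-0.997, -0.082, -0.004], [-0.082, 0.997, -0.0], [0.004, 0.0, -1.0]]
contact_force: [0.3, -0.1, -0.2]
gripper_width: 0.0108
grasp_force: 69.2
```

Call:
play_rows --steps '[[[0, 0, 0.5], [0, 0, 0], 5], [[0, 0, 0.5], [0, 0, 0], 5], [[0, 0, 0.5], [0, 0, 0], 5]]'

```text
time: 32.05
tcp_pos: [0.6085, -0.1462, 0.1208]
ee_rot: [[-0.997, -0.082, -0.003], [-0.082, 0.997, -0.0], [0.003, -0.0, -1.0]]
contact_force: [-1.9, 1.7, 5.2]
gripper_width: 0.0107
grasp_force: 70.1
```

Call:
play_rows --steps '[[[0, 0, 0], [0, 0, 0], 5], [[0, 0, 0], [0, 0, 0], 5], [[0, 0, -20], [0, 0, 0], 5], [[0, 0, -60], [0, 0, 0], 5], [[0, 0, -105], [0, 0, 0], 5], [[65, -89, -110], [0, 0, 0], 5], [[130, -178, -110], [0, 0, 0], 5], [[130, -178, -110], [0, 0, 0], 5], [[130, -178, -110], [0, 0, 0], 5], [[130, -178, -110], [0, 0, 0], 5], [[130, -178, -80], [0, 0, 0], 5], [[130, -178, -45], [0, 0, 0], 5], [[130, -178, -25], [0, 0, 0], 5], [[130, -178, -18], [0, 0, 0], 5], [[130, -178, -17], [0, 0, 0], 5], [[130, -178, -17], [0, 0, 0], 40], [[130, -178, -17], [0, 0, 0], 40], [[130, -178, -17], [0, 0, 0], 40], [[130, -178, -60], [0, 0, 0], 40], [[130, -178, -110], [0, 0, 0], 40]]'

```text
time: 34.05
tcp_pos: [0.4934, -0.3339, 0.2307]
ee_rot: [[-0.997, -0.082, -0.007], [-0.082, 0.997, 0.002], [0.006, 0.003, -1.0]]
contact_force: [1.2, -1.3, -0.0]
gripper_width: 0.0404
grasp_force: 0.0
```

Run:
```python
from h import *
for n in ("top","side"):
    p=arm.read_camera(n); P=cloud(p); X,Y,Z=P[...,0],P[...,1],P[...,2]
    for c in ((.485,-.25),(.485,-.335),(.57,-.25),(.57,-.32)):
        m=(abs(X-c[0])<.045)&(abs(Y-c[1])<.034)
        print(n,top_rect(P,m,.140,.155),top_rect(P,m,.104,.116))
cv2.imwrite("pics/s1.png",cv2.resize(p["img"][120:330,130:430],(800,560)))
plan((485,-250.5,200,95),(485,-250.5,137,95))
```

```text
top (array([ 484.9, -249.6]), array([40.8, 12.5]), 5.1, 145.8, 63) (array([ 484.2, -249.1]), array([60.2, 48.2]), 4.8, 109.1, 183)
top None None
top (array([ 570.5, -249.3]), array([43.7, 12.5]), 3.9, 146.1, 72) (array([ 570.5, -249. ]), array([58.9, 23.2]), 4.9, 109.2, 80)
top (array([ 570.8, -317.6]), array([42.3, 12.6]), 3.9, 146.6, 62) (array([ 569.5, -318.4]), array([59.1, 37.6]), 4.5, 109.2, 109)
side (array([ 485.7, -252. ]), array([45.2, 12.8]), 5.5, 145.7, 82) (array([ 484.9, -250.8]), array([61.5, 50.3]), 4.5, 108.5, 246)
side (array([ 485.4, -335.7]), array([45.1, 13. ]), 4.0, 145.8, 91) (array([ 486., -335.]), array([60.6, 61.5]), 5.9, 108.1, 377)
side (array([ 572.1, -251.3]), array([48.2, 11.4]), 5.5, 146.0, 23) (array([ 572.5, -251.3]), array([63.4, 24.1]), 2.5, 108.3, 112)
side (array([ 569.8, -320.9]), array([42.4, 12.9]), 4.7, 145.4, 77) (array([ 570. , -320.6]), array([61.6, 38.2]), 1.7, 108.3, 182)
t 34.1 at [ 495.6 -335.6  237.2] yaw 94.72 w 40.5 F [ 0.4 -0.3  0.5] gf 0.0
(485, -250.5, 200, 95) -> [3.7, 86.0, 36.6] [-0.007, 0.003, -0.005]
(485, -250.5, 137, 95) -> [3.9, 86.4, 99.6] [-0.007, 0.003, -0.005]
```

View pics/s1.png

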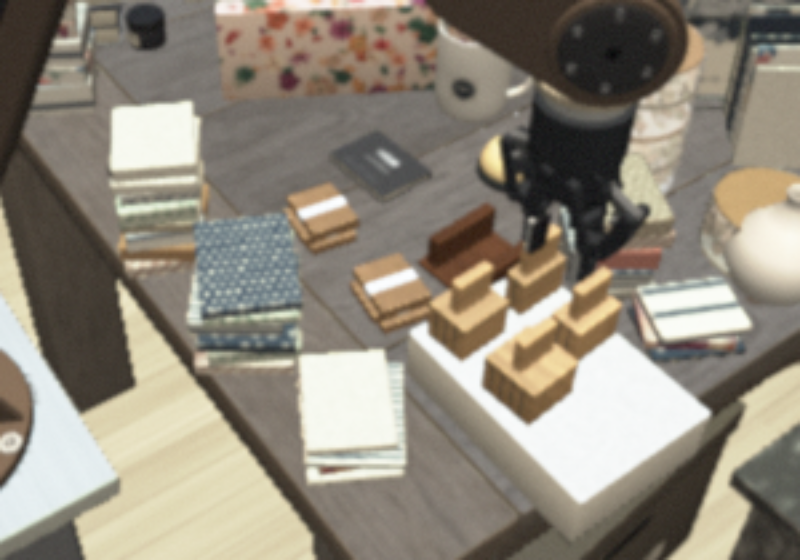

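Call:
play_rows --steps '[[[4, 86, 0], [0, 0, 0], 40], [[4, 86, 0], [0, 0, 0], 40], [[4, 86, 40], [0, 0, 0], 40], [[4, 86, 70], [0, 0, 0], 40], [[4, 86, 70], [0, 0, 0], 40], [[4, 86, 70], [0, 0, 0], 40], [[4, 86, 70], [0, 0, 0], 40]]'

```text
time: 34.85
tcp_pos: [0.4831, -0.2495, 0.1622]
ee_rot: [[-0.997, -0.082, -0.002], [-0.082, 0.997, -0.001], [0.002, -0.001, -1.0]]
contact_force: [0.7, -0.1, 0.8]
gripper_width: 0.0401
grasp_force: 0.0
```

Run:
```python
from h import *
plan((485,-250.5,137.5,95))
```

```text
t 34.9 at [ 483.1 -249.5  162.2] yaw 94.69 w 40.1 F [ 0.7 -0.1  0.8] gf 0.0
(485, -250.5, 137.5, 95) -> [-1.8, -1.1, 24.7] [-0.001, -0.002, -0.005]
```

Call:
play_rows --steps '[[[-2, -1, 15], [0, 0, 0], 40], [[-2, -1, 24], [0, 0, 0], 40], [[-2, -1, 24], [0, 0, 0], 40], [[-2, -1, 24], [0, 0, 0], 5], [[-2, -1, 24], [0, 0, 0], 5], [[-2, -1, 24], [0, 0, 0], 5], [[-2, -1, 24], [0, 0, 0], 5], [[-2, -1, 24], [0, 0, 0], 5], [[-2, -1, 10], [0, 0, 0], 5], [[-2, -1, -35], [0, 0, 0], 5], [[-2, -1, -75], [0, 0, 0], 5], [[-2, 20, -80], [0, 0, 0], 5], [[-124, 92, -75], [0, 0, 0], 5], [[-124, 92, -75], [0, 0, 0], 5], [[-124, 92, -75], [0, 0, 0], 5], [[-124, 92, -40], [0, 0, 0], 5], [[-124, 92, 0], [0, 0, 0], 5], [[-124, 92, 28], [0, 0, 0], 5], [[-124, 92, 28], [0, 0, 0], 5], [[-124, 92, 28], [0, 0, 0], 5]]'

```text
time: 36.85
tcp_pos: [0.5987, -0.1472, 0.1328]
ee_rot: [[-0.997, -0.082, -0.004], [-0.082, 0.997, -0.0], [0.004, 0.0, -1.0]]
contact_force: [0.1, -0.6, -0.1]
gripper_width: 0.0106
grasp_force: 68.3
```

Run:
```python
from h import *
plan((599,-147.4,83,94.7))
```

```text
t 36.9 at [ 598.7 -147.2  132.8] yaw 94.71 w 10.6 F [ 0.1 -0.6 -0.1] gf 68.3
(599, -147.4, 83, 94.7) -> [-0.5, -0.3, 49.8] [0.0, -0.004, 0.0]
```

Call:
play_rows --steps '[[[0, 0, 5], [0, 0, 0], 5], [[0, 0, 10], [0, 0, 0], 5], [[0, 0, 14], [0, 0, 0], 5], [[0, 0, 16], [0, 0, 0], 5], [[0, 0, 16], [0, 0, 0], 5]]'

```text
time: 37.35
tcp_pos: [0.5983, -0.1471, 0.1161]
ee_rot: [[-0.997, -0.082, -0.004], [-0.082, 0.997, -0.0], [0.004, 0.0, -1.0]]
contact_force: [-0.5, -0.5, -0.8]
gripper_width: 0.011
grasp_force: 68.4
```

Call:
play_rows --steps '[[[0, 0, 3], [0, 0, 0], 5], [[0, 0, 10], [0, 0, 0], 5], [[0, 0, 18], [0, 0, 0], 5], [[0, 0, 25], [0, 0, 0], 5], [[0, 0, 31], [0, 0, 0], 5], [[0, 0, 33], [0, 0, 0], 5], [[0, 0, 33], [0, 0, 0], 5]]'

```text
time: 38.05
tcp_pos: [0.5982, -0.1471, 0.0828]
ee_rot: [[-0.997, -0.082, -0.005], [-0.082, 0.997, -0.0], [0.005, 0.0, -1.0]]
contact_force: [-0.3, -0.3, -1.5]
gripper_width: 0.0108
grasp_force: 68.4
```

Call:
play_rows --steps '[[[0, 0, 1], [0, 0, 0], 5], [[0, 0, 1], [0, 0, 0], 30], [[0, 0, 1], [0, 0, 0], 40], [[0, 0, 1], [0, 0, 0], 40], [[0, 0, -30], [0, 0, 0], 40], [[0, 0, -80], [0, 0, 0], 40], [[0, 0, -130], [0, 0, 0], 40], [[0, 0, -160], [0, 0, 0], 40], [[0, 0, -160], [0, 0, 0], 70], [[0, 0, -160], [0, 0, 0], 70]]'

```text
time: 39.05
tcp_pos: [0.5987, -0.147, 0.2436]
ee_rot: [[-0.997, -0.082, -0.003], [-0.082, 0.997, -0.001], [0.003, -0.0, -1.0]]
contact_force: [-0.2, -0.3, -0.5]
gripper_width: 0.0679
grasp_force: 0.0
```

```bash
cat >> h.py <<'E'
def packs():
    for n in ("top","side"):
        p=arm.read_camera(n); P=cloud(p); X,Y,Z=P[...,0],P[...,1],P[...,2]
        ar=(X>.43)&(X<.56)
        for lab,m in (("A",ar&(Y>-.06)&(Y<.08)),("B",ar&(Y>-.195)&(Y<-.075)),("pad",(abs(X-.61)<.065)&(abs(Y-.056)<.075))):
            for lo in (8,20,32,44,56):
                off=1 if n=="top" else -.5
                r=top_rect(P,m,(lo+off)/1000,(lo+8+off)/1000)
                if r and r[4]>25: print(n,lab,lo,r)
    return p
E
python3 - <<'E'
from h import *
p=packs(); P=cloud(p); X,Y=P[...,0],P[...,1]
m=(abs(X-.599)<.06)&(abs(Y+.147)<.06); print("leaf4",top_rect(P,m,.085,.096))
plan((491,6,150,-8),(491,6,60,-8))
E
```

```text
top A 32 (array([494.5,  20.6]), array([40.4, 54.4]), 81.9, 36.4, 169)
top pad 8 (array([618. ,  55.8]), array([ 92.4, 103.9]), 0.9, 11.9, 632)
side A 8 (array([476.7, -14.6]), array([36.4, 77.6]), 49.3, 11.4, 68)
side A 20 (array([475.5,  -7. ]), array([45.7, 86.8]), 41.0, 23.5, 64)
side A 32 (array([491.9,   5.6]), array([72.5, 57.6]), 83.8, 35.6, 305)
side B 8 (array([ 504.5, -141.3]), array([ 76.9, 111.6]), 87.7, 10.9, 122)
side B 20 (array([ 505.8, -144.3]), array([ 78.5, 114.8]), 84.5, 24.3, 92)
side B 32 (array([ 513.1, -138.8]), array([ 77.3, 116.2]), 75.8, 35.4, 396)
side pad 8 (array([611.9,  56.4]), array([ 80.3, 108.9]), 3.6, 11.2, 490)
leaf4 (array([ 598.1, -148.4]), array([45.3, 12.6]), 7.3, 89.7, 55)
t 39.1 at [ 598.4 -146.9  241.9] yaw 94.71 w 70.1 F [ 1.5  0.8 -0.8] gf 0.0
(491, 6, 150, -8) -> [93.9, 161.1, 92.6] [-0.005, -0.005, 1.793]
(491, 6, 60, -8) -> [93.4, 161.0, 182.6] [-0.005, -0.005, 1.793]
```

Call:
play_rows --steps '[[[41, 91, 0], [0, 0, 0.3], 56], [[41, 91, 0], [0, 0, 0.6], 56], [[41, 91, 0], [0, 0, 1.0], 56], [[41, 91, 20], [0, 0, 1.793], 56], [[41, 91, 40], [0, 0, 1.793], 56], [[41, 91, 60], [0, 0, 1.793], 56], [[41, 91, 80], [0, 0, 1.793], 56], [[41, 91, 100], [0, 0, 1.793], 56], [[41, 91, 110], [0, 0, 1.793], 56], [[41, 91, 120], [0, 0, 1.793], 56], [[41, 91, 130], [0, 0, 1.793], 56], [[41, 91, 140], [0, 0, 1.793], 56], [[41, 91, 150], [0, 0, 1.793], 56], [[41, 91, 160], [0, 0, 1.793], 56], [[41, 91, 190], [0, 0, 1.793], 56], [[41, 91, 205], [0, 0, 1.793], 56], [[41, 91, 210], [0, 0, 1.793], 56], [[41, 91, 210], [0, 0, 1.793], 56]]'

```text
time: 40.95
tcp_pos: [0.5494, -0.0597, 0.0326]
ee_rot: [[0.138, 0.99, -0.005], [0.99, -0.138, 0.0], [-0.001, -0.005, -1.0]]
contact_force: [-0.9, -0.4, 0.6]
gripper_width: 0.0559
grasp_force: 0.0
```

Call:
play_rows --steps '[[[0, 0, 4], [0, 0, 0], 56], [[0, 0, 4], [0, 0, 0], 56]]'

```text
time: 41.15
tcp_pos: [0.5498, -0.0598, 0.0297]
ee_rot: [[0.139, 0.99, -0.003], [0.99, -0.139, -0.0], [-0.001, -0.003, -1.0]]
contact_force: [0.7, 1.7, 0.2]
gripper_width: 0.0559
grasp_force: 0.0
```

Call:
play_rows --steps '[[[0, 0, 4], [0, 0, 0], 56], [[0, 0, 4], [0, 0, 0], 56]]'

```text
time: 41.35
tcp_pos: [0.5497, -0.0598, 0.0254]
ee_rot: [[0.139, 0.99, -0.004], [0.99, -0.139, -0.0], [-0.001, -0.004, -1.0]]
contact_force: [-0.6, 0.6, -0.4]
gripper_width: 0.056
grasp_force: 0.0
```

Call:
play_rows --steps '[[[0, 0, 3], [0, 0, 0], 56], [[0, 0, 3], [0, 0, 0], 56]]'

```text
time: 41.55
tcp_pos: [0.5496, -0.0598, 0.0222]
ee_rot: [[0.139, 0.99, -0.004], [0.99, -0.139, -0.0], [-0.001, -0.004, -1.0]]
contact_force: [0.0, -0.3, -0.5]
gripper_width: 0.056
grasp_force: 0.0
```

Call:
play_rows --steps '[[[0, 0, 2], [0, 0, 0], 56], [[0, 0, 2], [0, 0, 0], 56]]'

```text
time: 41.75
tcp_pos: [0.5496, -0.0598, 0.0202]
ee_rot: [[0.139, 0.99, -0.004], [0.99, -0.139, -0.0], [-0.001, -0.004, -1.0]]
contact_force: [-0.4, -1.0, -0.4]
gripper_width: 0.056
grasp_force: 0.0
```

Call:
play_rows --steps '[[[0, 0, 2], [0, 0, 0], 56], [[0, 0, 2], [0, 0, 0], 56]]'

```text
time: 41.95
tcp_pos: [0.5496, -0.0598, 0.0182]
ee_rot: [[0.14, 0.99, -0.004], [0.99, -0.14, -0.0], [-0.001, -0.004, -1.0]]
contact_force: [-0.0, 0.7, 0.8]
gripper_width: 0.0562
grasp_force: 0.0
```

Call:
play_rows --steps '[[[0, 0, 2], [0, 0, 0], 56], [[0, 0, 2], [0, 0, 0], 56]]'

```text
time: 42.15
tcp_pos: [0.5496, -0.0598, 0.0162]
ee_rot: [[0.14, 0.99, -0.004], [0.99, -0.14, -0.0], [-0.001, -0.004, -1.0]]
contact_force: [-0.2, 0.0, 0.2]
gripper_width: 0.056
grasp_force: 0.0
```

Call:
play_rows --steps '[[[0, 0, 1], [0, 0, 0], 56], [[0, 0, 1], [0, 0, 0], 56]]'

```text
time: 42.35
tcp_pos: [0.5496, -0.0598, 0.0153]
ee_rot: [[0.14, 0.99, -0.004], [0.99, -0.14, -0.0], [-0.001, -0.004, -1.0]]
contact_force: [-0.1, -0.2, -0.2]
gripper_width: 0.0562
grasp_force: 0.0
```

Call:
play_rows --steps '[[[0, 0, 2], [0, 0, 0], 56], [[0, 0, 2], [0, 0, 0], 56]]'

```text
time: 42.55
tcp_pos: [0.5496, -0.0598, 0.0132]
ee_rot: [[0.14, 0.99, -0.004], [0.99, -0.14, -0.0], [-0.001, -0.004, -1.0]]
contact_force: [-0.3, -0.4, 0.5]
gripper_width: 0.056
grasp_force: 0.0
```

Call:
play_rows --steps '[[[0, 0, 1], [0, 0, 0], 56], [[0, 0, 1], [0, 0, 0], 56]]'

```text
time: 42.75
tcp_pos: [0.5497, -0.0598, 0.0129]
ee_rot: [[0.14, 0.99, -0.004], [0.99, -0.14, -0.0], [-0.001, -0.003, -1.0]]
contact_force: [-2.1, 0.6, 6.6]
gripper_width: 0.0562
grasp_force: 3.5
```

Call:
play_rows --steps '[[[0, 0, -30], [0, 0, 0], 70], [[0, 0, -80], [0, 0, 0], 70], [[0, 0, -80], [0, 0, 0], 70], [[0, 0, -80], [0, 0, 0], 70]]'

```text
time: 43.15
tcp_pos: [0.5503, -0.0598, 0.0933]
ee_rot: [[0.14, 0.99, -0.002], [0.99, -0.14, -0.001], [-0.001, -0.002, -1.0]]
contact_force: [0.0, 0.3, -0.1]
gripper_width: 0.07
grasp_force: 0.0
```

Run:
```python
from h import *
plan((491.7,5.8,90,-8),(491.7,5.8,39,-8))
```

```text
t 43.1 at [550.3 -59.8  93.3] yaw -8.02 w 70.0 F [ 0.   0.3 -0.1] gf 0.0
(491.7, 5.8, 90, -8) -> [56.8, -67.1, 3.4] [-0.002, 0.001, -0.0]
(491.7, 5.8, 39, -8) -> [56.9, -67.1, 54.4] [-0.002, 0.001, -0.0]
```

Call:
play_rows --steps '[[[57, -67, 3], [0, 0, 0], 70], [[57, -67, 3], [0, 0, 0], 70], [[57, -67, 25], [0, 0, 0], 70], [[57, -67, 45], [0, 0, 0], 70], [[57, -67, 53], [0, 0, 0], 70], [[57, -67, 53], [0, 0, 0], 70], [[57, -67, 53], [0, 0, 0], 50], [[57, -67, 53], [0, 0, 0], 50], [[57, -67, 53], [0, 0, 0], 50], [[57, -67, 53], [0, 0, 0], 50], [[57, -67, 53], [0, 0, 0], 50], [[57, -67, 40], [0, 0, 0], 50], [[57, -67, 0], [0, 0, 0], 50], [[57, -67, 0], [0, 0, 0], 50], [[57, -67, 0], [0, 0, 0], 50]]' --squeeze 40

```text
time: 44.65
tcp_pos: [0.4918, 0.006, 0.0932]
ee_rot: [[0.14, 0.99, -0.002], [0.99, -0.14, -0.0], [-0.001, -0.002, -1.0]]
contact_force: [-0.5, 0.5, -0.3]
gripper_width: 0.0543
grasp_force: 42.9
```

Run:
```python
from h import *
plan((610.7,56,93,2),(610.7,56,29,2))
w=arm.read_camera("wrist"); cv2.imwrite("pics/w3.png",w["img"])
```

```text
t 44.6 at [491.8   6.   93.2] yaw -8.02 w 54.3 F [-0.5  0.5 -0.3] gf 42.9
(610.7, 56, 93, 2) -> [66.1, 110.8, -0.1] [-0.002, 0.001, -0.175]
(610.7, 56, 29, 2) -> [66.1, 110.9, 63.9] [-0.002, 0.001, -0.175]
```

View pics/w3.png

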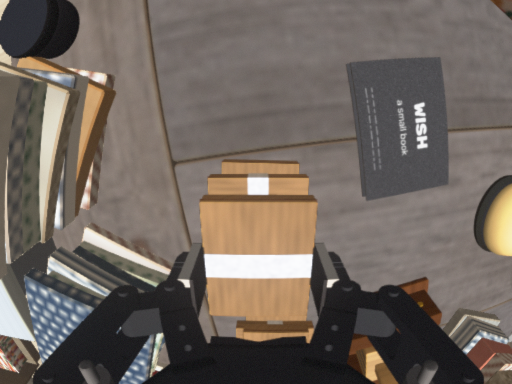

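Call:
play_rows --steps '[[[66, 111, -5], [0, 0, -0.175], 50], [[66, 111, -5], [0, 0, -0.175], 50], [[66, 111, -5], [0, 0, -0.175], 50], [[66, 111, -2], [0, 0, -0.175], 50], [[66, 111, 25], [0, 0, -0.175], 50], [[66, 111, 48], [0, 0, -0.175], 50], [[66, 111, 60], [0, 0, -0.175], 50], [[66, 111, 63], [0, 0, -0.175], 50], [[66, 111, 63], [0, 0, -0.175], 50], [[66, 111, 63], [0, 0, -0.175], 60], [[66, 111, 63], [0, 0, -0.175], 70], [[66, 111, 63], [0, 0, -0.175], 70], [[66, 111, 40], [0, 0, -0.175], 70], [[66, 111, -5], [0, 0, -0.175], 70], [[66, 111, -50], [0, 0, -0.175], 70], [[66, 60, -80], [0, 0, -0.175], 70], [[66, 0, -80], [0, 0, -0.175], 70], [[60, -130, -80], [0, 0, -0.0], 70], [[60, -130, -80], [0, 0, -0.0], 70], [[60, -130, -80], [0, 0, -0.0], 70]]'

```text
time: 46.7
tcp_pos: [0.3693, 0.0837, 0.1734]
ee_rot: [[0.141, 0.99, -0.003], [0.99, -0.141, -0.0], [-0.001, -0.003, -1.0]]
contact_force: [0.2, 0.8, -0.3]
gripper_width: 0.0701
grasp_force: 0.0
```

Run:
```python
from h import *
p=packs()
cv2.imwrite("pics/s2.png",cv2.resize(p["img"][140:280,200:380],(800,620))[:600])
plan((492,6,90,-8))
```

```text
top A 8 (array([485. ,   8.9]), array([69.6, 66.6]), 80.6, 12.6, 67)
top A 20 (array([486.1,  11.1]), array([55.1, 70.8]), 82.1, 24.2, 304)
top B 8 (array([ 503.9, -144.7]), array([ 87.8, 108.8]), 88.0, 11.3, 42)
top B 20 (array([ 507. , -139.6]), array([ 79.2, 116.6]), 80.1, 25.4, 82)
top B 32 (array([ 510.4, -140.3]), array([ 77.5, 113.8]), 77.7, 36.3, 358)
top pad 8 (array([611.3,  55.8]), array([ 78.8, 103.9]), 1.6, 12.5, 304)
top pad 20 (array([605.7,  50.5]), array([81.9, 57.6]), 89.7, 24.3, 309)
side A 8 (array([487. ,   6.4]), array([70.8, 65.5]), 82.2, 11.4, 122)
side A 20 (array([478.6,  20.6]), array([59.7, 69. ]), 82.5, 23.3, 255)
side B 8 (array([ 504.4, -140.5]), array([ 79.2, 111.7]), 89.0, 10.9, 121)
side B 20 (array([ 507. , -140.5]), array([ 72.7, 116.3]), 81.4, 23.7, 98)
side B 32 (array([ 511.5, -141.6]), array([ 80., 113.]), 78.7, 35.7, 390)
side pad 8 (array([612. ,  55.4]), array([ 80.7, 107.6]), 1.8, 11.1, 215)
side pad 20 (array([608. ,  54.1]), array([58.2, 74.3]), 1.2, 23.1, 248)
t 46.8 at [365.9  84.  173.3] yaw -7.97 w 69.9 F [-0.8  0.3  0.2] gf 0.0
(492, 6, 90, -8) -> [-59.6, 136.3, 82.4] [-0.007, 0.001, 0.001]
```

View pics/s2.png

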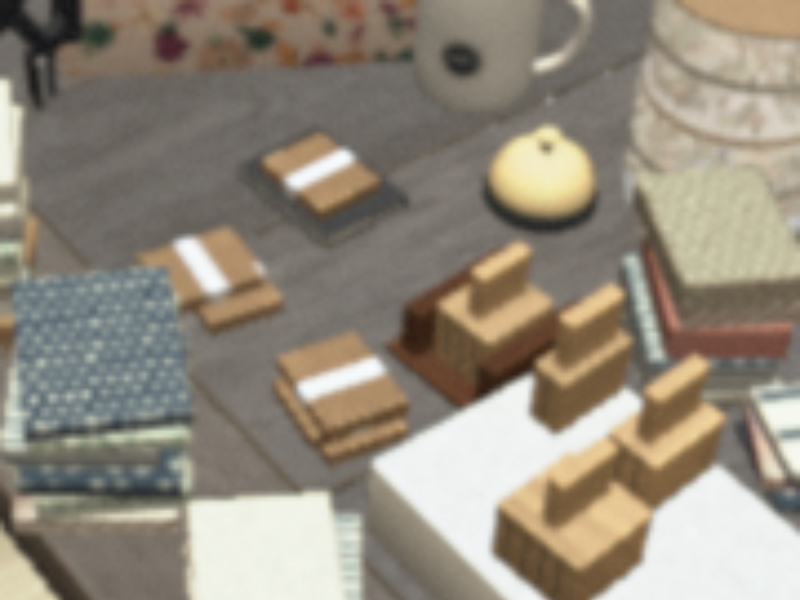

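Call:
play_rows --steps '[[[0, 0, -50], [0, 0, 0], 70], [[0, 0, -80], [0, 0, 0], 70], [[92, 183, -80], [0, 0, 0], 70], [[92, 183, -80], [0, 0, 0], 70], [[92, 183, -80], [0, 0, 0], 70], [[92, 183, -80], [0, 0, 0], 70], [[92, 183, -80], [0, 0, 0], 70], [[92, 183, -80], [0, 0, 0], 70]]'

```text
time: 47.6
tcp_pos: [0.5665, 0.1494, 0.2515]
ee_rot: [[0.139, 0.99, -0.005], [0.99, -0.139, -0.0], [-0.001, -0.005, -1.0]]
contact_force: [-0.0, 0.3, -0.4]
gripper_width: 0.0698
grasp_force: 0.0
```

```bash
cat >> h.py <<'E'
def packs():
    for n in ("top","side"):
        p=arm.read_camera(n); P=cloud(p); X,Y,Z=P[...,0],P[...,1],P[...,2]
        for r in arm.regions_of(p,"pack_1"):
            m=r["region"]&(Z<.1); 
            if r["conf"]<.3 or m.sum()<60: continue
            zt=np.percentile(P[m][:,2],80)
            print(n,round(r["conf"],2),top_rect(P,m,zt-.005,zt+.005))
    return p
E
python3 - <<'E'
from h import *
packs(); plan((486,11,90,82))
E
```

```text
top 0.78 (array([ 484.5, -130.8]), array([69.3, 56. ]), 81.0, 36.6, 341)
top 0.71 (array([471.5,  27.3]), array([56. , 69.6]), 78.3, 24.9, 339)
top 0.69 (array([490.8,   7.9]), array([69.2, 56.5]), 79.9, 12.9, 153)
top 0.63 (array([606.4,  56.5]), array([55.3, 69. ]), 0.9, 24.3, 322)
top 0.38 (array([ 485.3, -129. ]), array([46.4, 70.3]), 80.9, 23.8, 49)
side 0.7 (array([ 485.3, -132.2]), array([73.3, 57. ]), 80.2, 35.6, 373)
side 0.68 (array([608.8,  54.5]), array([60. , 72.6]), 1.1, 23.1, 242)
side 0.67 (array([ 481.8, -163.9]), array([11.5, 54.6]), 78.3, 11.1, 68)
side 0.58 (array([491.3,   5.7]), array([70.7, 57.6]), 81.1, 11.5, 158)
side 0.39 (array([ 454.5, -127.8]), array([55.1,  9.2]), 81.2, 23.3, 56)
side 0.31 (array([ 587.4, -184.9]), array([64.4, 14.7]), 3.9, 47.3, 85)
t 47.8 at [565.  148.8 252.8] yaw -8.03 w 69.8 F [-0.6  0.2 -0.1] gf 0.0
(486, 11, 90, 82) -> [-147.4, -58.3, 163.1] [-0.003, -0.002, -1.571]
```

Run:
```python
from h import *
plan((484.8,-131.4,110,-9.5))
```

```text
t 47.8 at [565.  148.8 252.8] yaw -8.03 w 69.8 F [-0.6  0.2 -0.1] gf 0.0
(484.8, -131.4, 110, -9.5) -> [-288.6, -39.7, 143.2] [-0.004, 0.001, 0.026]
```

Call:
play_rows --steps '[[[-289, -40, 10], [0, 0, 0.026], 70], [[-289, -40, 10], [0, 0, 0.026], 70], [[-289, -40, 10], [0, 0, 0.026], 70], [[-289, -40, 10], [0, 0, 0.026], 70], [[-289, -40, 10], [0, 0, 0.026], 70], [[-289, -40, 10], [0, 0, 0.026], 70], [[-289, -40, 60], [0, 0, 0.026], 70], [[-289, -40, 110], [0, 0, 0.026], 70], [[-289, -40, 143], [0, 0, 0.026], 70], [[-289, -40, 143], [0, 0, 0.026], 70], [[-289, -40, 143], [0, 0, 0.026], 70], [[-289, -40, 143], [0, 0, 0.026], 70]]'

```text
time: 49.0
tcp_pos: [0.486, -0.1316, 0.1117]
ee_rot: [[0.165, 0.986, -0.001], [0.986, -0.165, -0.001], [-0.002, -0.001, -1.0]]
contact_force: [0.1, -0.5, -0.5]
gripper_width: 0.0699
grasp_force: 0.0
```

Run:
```python
from h import *
plan((484.8,-131.4,40.3,-9.5),(612,56,110,2))
```

```text
t 49.0 at [ 486.  -131.6  111.7] yaw -9.5 w 69.9 F [ 0.1 -0.5 -0.5] gf 0.0
(484.8, -131.4, 40.3, -9.5) -> [0.1, -1.2, 71.4] [-0.001, 0.002, -0.0]
(612, 56, 110, 2) -> [205.9, 93.2, 1.3] [-0.001, 0.001, -0.201]
```

Call:
play_rows --steps '[[[0, -1, 40], [0, 0, 0], 70], [[0, -1, 62], [0, 0, 0], 70], [[0, -1, 71], [0, 0, 0], 70], [[0, -1, 71], [0, 0, 0], 70], [[0, -1, 71], [0, 0, 0], 50], [[0, -1, 71], [0, 0, 0], 50], [[0, -1, 71], [0, 0, 0], 50], [[0, -1, 71], [0, 0, 0], 50], [[0, -1, 71], [0, 0, 0], 50], [[0, -1, 55], [0, 0, 0], 50], [[0, -1, 10], [0, 0, 0], 50], [[0, -1, 0], [0, 0, 0], 50], [[206, 93, 0], [0, 0, -0.201], 50], [[206, 93, 0], [0, 0, -0.201], 50], [[206, 93, 0], [0, 0, -0.201], 50], [[206, 93, 0], [0, 0, -0.201], 50], [[206, 93, 0], [0, 0, -0.201], 50], [[206, 93, 0], [0, 0, -0.201], 50], [[206, 93, 0], [0, 0, -0.201], 50]]'

```text
time: 50.9
tcp_pos: [0.6109, 0.0568, 0.1093]
ee_rot: [[-0.036, 0.999, -0.004], [0.999, 0.036, -0.0], [-0.0, -0.004, -1.0]]
contact_force: [0.0, 0.4, -1.0]
gripper_width: 0.0549
grasp_force: 43.0
```

Run:
```python
from h import *
plan((612,56,41,2),(560,150,250,-8)); packs()
```

```text
t 50.9 at [610.9  56.8 109.3] yaw 2.08 w 54.9 F [ 0.   0.4 -1. ] gf 43.0
(612, 56, 41, 2) -> [-0.8, 1.3, 68.3] [-0.004, 0.0, 0.001]
(560, 150, 250, -8) -> [95.0, -48.0, -140.5] [-0.004, 0.001, 0.176]
top 0.87 (array([ 483.8, -129.7]), array([52.9, 67.6]), 81.5, 24.8, 289)
side 0.76 (array([608.7,  55.6]), array([73.9, 56.8]), 88.7, 23.0, 250)
side 0.73 (array([ 485.5, -133.7]), array([59.7, 71.1]), 81.6, 23.5, 372)
side 0.66 (array([492.4,   3.6]), array([68. , 55.7]), 76.8, 11.7, 141)
```

Call:
play_rows --steps '[[[-1, 1, 35], [0, 0, 0], 50], [[-1, 1, 55], [0, 0, 0], 50], [[-1, 1, 65], [0, 0, 0], 50], [[-1, 1, 68], [0, 0, 0], 50], [[-1, 1, 68], [0, 0, 0], 50], [[-1, 1, 68], [0, 0, 0], 60], [[-1, 1, 68], [0, 0, 0], 70], [[-1, 1, 68], [0, 0, 0], 70], [[-1, 1, 45], [0, 0, 0], 70], [[-1, 1, 0], [0, 0, 0], 70], [[-1, 1, -50], [0, 0, 0], 70], [[-184, -133, -60], [0, 0, -1.388], 70], [[-184, -133, -60], [0, 0, -1.388], 70], [[-184, -133, -60], [0, 0, -1.388], 70], [[-184, -133, -60], [0, 0, -1.388], 70], [[-184, -133, -60], [0, 0, -1.388], 70], [[-184, -133, -60], [0, 0, -1.388], 70], [[-184, -133, -60], [0, 0, -1.388], 70], [[-184, -133, -60], [0, 0, -1.388], 70], [[-184, -133, -60], [0, 0, -1.388], 70]]'

```text
time: 53.1
tcp_pos: [0.4849, -0.1323, 0.1702]
ee_rot: [[-0.978, 0.207, -0.003], [0.207, 0.978, -0.001], [0.003, -0.001, -1.0]]
contact_force: [-0.4, -0.6, -0.0]
gripper_width: 0.0697
grasp_force: 0.0
```

Call:
play_rows --steps '[[[0, 0, 30], [0, 0, -0.08], 70], [[0, 0, 30], [0, 0, -0.08], 70], [[0, 0, 30], [0, 0, -0.08], 70]]'

```text
time: 53.4
tcp_pos: [0.4847, -0.1321, 0.14]
ee_rot: [[-0.991, 0.137, -0.005], [0.137, 0.991, 0.0], [0.005, -0.001, -1.0]]
contact_force: [-0.2, -0.6, -0.5]
gripper_width: 0.07
grasp_force: 0.0
```

Run:
```python
from h import *
packs(); plan((484.7,-131.5,110,81.5),(484.7,-131.5,28.5,81.5))
```

```text
top 0.86 (array([609.6,  56.2]), array([56.1, 68.4]), 0.4, 35.9, 339)
top 0.61 (array([ 523.4, -340.7]), array([219., 164.]), 90.0, 64.4, 2180)
top 0.49 (array([493.3,   6.4]), array([65.8, 51.3]), 78.9, 13.0, 132)
side 0.75 (array([490.7,   1. ]), array([63.1, 57. ]), 80.4, 11.5, 139)
side 0.66 (array([ 486.2, -131.6]), array([58.5, 71.7]), 80.0, 23.5, 375)
side 0.59 (array([473.8,  26.4]), array([61.7, 67.5]), 78.8, 23.7, 221)
side 0.47 (array([ 481.7, -163.5]), array([10.7, 54.8]), 79.9, 11.1, 62)
t 53.6 at [ 485.1 -132.3  140.6] yaw 82.22 w 70.0 F [-0.2 -0.3  0. ] gf 0.0
(484.7, -131.5, 110, 81.5) -> [0.5, 0.8, 30.6] [-0.001, -0.003, 0.013]
(484.7, -131.5, 28.5, 81.5) -> [0.2, 0.8, 112.1] [-0.001, -0.003, 0.013]
```

Call:
play_rows --steps '[[[0, 1, 50], [0, 0, 0.013], 70], [[0, 1, 90], [0, 0, 0.013], 70], [[0, 1, 108], [0, 0, 0.013], 70], [[0, 1, 112], [0, 0, 0.013], 70], [[0, 1, 112], [0, 0, 0.013], 70], [[0, 1, 112], [0, 0, 0.013], 50], [[0, 1, 112], [0, 0, 0.013], 50], [[0, 1, 112], [0, 0, 0.013], 50], [[0, 1, 112], [0, 0, 0.013], 50], [[0, 1, 112], [0, 0, 0.013], 50], [[0, 1, 95], [0, 0, 0.013], 50], [[0, 1, 50], [0, 0, 0.013], 50], [[0, 1, 10], [0, 0, 0.013], 50], [[-100, 204, 0], [0, 0, 1.4], 50], [[-100, 204, 0], [0, 0, 1.4], 50], [[-100, 204, 0], [0, 0, 1.4], 50], [[-100, 204, 0], [0, 0, 1.4], 50], [[-100, 204, 0], [0, 0, 1.4], 50], [[-100, 204, 0], [0, 0, 1.4], 50], [[-100, 204, 0], [0, 0, 1.4], 50]]'

```text
time: 55.6
tcp_pos: [0.6115, 0.058, 0.1399]
ee_rot: [[-0.399, 0.917, -0.003], [0.917, 0.399, -0.0], [0.001, -0.003, -1.0]]
contact_force: [-0.4, -0.7, -0.9]
gripper_width: 0.0548
grasp_force: 43.0
```

Call:
play_rows --steps '[[[0, 0, 0], [0, 0, 0.35], 50], [[0, 0, 0], [0, 0, 0.35], 50], [[0, 0, 0], [0, 0, 0.35], 50], [[0, 0, 0], [0, 0, 0.35], 50]]'

```text
time: 56.0
tcp_pos: [0.6113, 0.0566, 0.14]
ee_rot: [[-0.063, 0.998, -0.003], [0.998, 0.063, -0.0], [-0.0, -0.003, -1.0]]
contact_force: [-0.3, 0.0, -1.6]
gripper_width: 0.0545
grasp_force: 43.0
```

Run:
```python
from h import *
plan((612,56,53,2))
```

```text
t 56.0 at [611.3  56.6 140. ] yaw 3.63 w 54.5 F [-0.3  0.  -1.6] gf 43.0
(612, 56, 53, 2) -> [-0.6, 1.0, 87.0] [-0.003, 0.0, 0.028]
```

Call:
play_rows --steps '[[[-1, 1, 45], [0, 0, 0.028], 50], [[-1, 1, 70], [0, 0, 0.028], 50], [[-1, 1, 82], [0, 0, 0.028], 50], [[-1, 1, 87], [0, 0, 0.028], 50], [[-1, 1, 87], [0, 0, 0.028], 50], [[-1, 1, 87], [0, 0, 0.028], 60], [[-1, 1, 87], [0, 0, 0.028], 70], [[-1, 1, 87], [0, 0, 0.028], 70], [[-1, 1, 65], [0, 0, 0.028], 70], [[-1, 1, 20], [0, 0, 0.028], 70], [[-1, 1, -30], [0, 0, 0.028], 70], [[0, 0, -70], [0, 0, 1.85], 70], [[0, 0, -70], [0, 0, 1.85], 70], [[0, 0, -70], [0, 0, 1.85], 70], [[0, 0, -70], [0, 0, 1.85], 70], [[0, 0, -70], [0, 0, 1.85], 70], [[0, 0, -70], [0, 0, 1.85], 70], [[0, 0, -70], [0, 0, 1.85], 70], [[0, 0, -70], [0, 0, 1.85], 70], [[0, 0, -70], [0, 0, 1.85], 70]]'

```text
time: 58.0
tcp_pos: [0.6115, 0.0566, 0.2094]
ee_rot: [[0.969, 0.248, -0.004], [0.248, -0.969, -0.0], [-0.004, -0.001, -1.0]]
contact_force: [-0.6, 0.3, -0.4]
gripper_width: 0.0698
grasp_force: 0.0
```

Run:
```python
from h import *
for n in ("top","side"):
    p=dict(np.load(f"{n}0.npz")); P=cloud(p)[p["z_map"]>0]*1000
    m=(P[:,2]>70)&(P[:,2]<200)&(P[:,1]<40)&(P[:,1]>-130)&(P[:,0]<440)&(P[:,0]>300)
    q=P[m]; i=q[:,0].argsort()[-4:]; print(np.round(q[i]).tolist())
packs(); plan((481.5,25,150,-101.5),(481.5,25,28.5,-101.5))
```

```text
[[417.0, -35.0, 94.0], [417.0, -32.0, 93.0], [418.0, -38.0, 89.0], [420.0, -32.0, 91.0]]
[[417.0, -34.0, 93.0], [418.0, -38.0, 92.0], [419.0, -37.0, 95.0], [419.0, -45.0, 78.0]]
top 0.72 (array([ 486.4, -132.1]), array([69.6, 56.9]), 80.4, 12.7, 327)
side 0.66 (array([590.3,  42.3]), array([39.6, 81. ]), 37.2, 20.5, 42)
side 0.62 (array([491.9,   6.4]), array([73.4, 56.4]), 79.5, 11.7, 145)
side 0.5 (array([609.1,  52.2]), array([59.3, 73.8]), 1.5, 46.8, 256)
t 58.2 at [611.5  56.6 209.3] yaw -75.03 w 70.3 F [ 0.4  0.1 -0.9] gf 0.0
(481.5, 25, 150, -101.5) -> [-133.6, -3.1, 59.8] [0.0, 0.004, 0.462]
(481.5, 25, 28.5, -101.5) -> [-133.1, -3.0, 181.3] [0.0, 0.004, 0.462]
```

Call:
play_rows --steps '[[[-133, -3, 30], [0, 0, 0.462], 70], [[-133, -3, 30], [0, 0, 0.462], 70], [[-133, -3, 30], [0, 0, 0.462], 70], [[-133, -3, 60], [0, 0, 0.462], 70], [[-133, -3, 100], [0, 0, 0.462], 70], [[-133, -3, 120], [0, 0, 0.462], 70], [[-133, -3, 120], [0, 0, 0.462], 70], [[-133, -3, 120], [0, 0, 0.462], 70]]'

```text
time: 59.0
tcp_pos: [0.4819, 0.0257, 0.0901]
ee_rot: [[0.979, -0.202, -0.004], [-0.202, -0.979, -0.0], [-0.004, 0.001, -1.0]]
contact_force: [1.2, 0.4, -0.0]
gripper_width: 0.0701
grasp_force: 0.0
```

Run:
```python
from h import *
plan((481.5,25,28.5,-101.5)); p=packs()
w=arm.read_camera("wrist"); cv2.imwrite("pics/w4.png",w["img"])
```

```text
t 59.0 at [481.9  25.7  90.1] yaw -101.63 w 70.1 F [ 1.2  0.4 -0. ] gf 0.0
(481.5, 25, 28.5, -101.5) -> [-0.0, 0.7, 61.6] [0.001, 0.004, -0.002]
top 0.83 (array([618.5,  52.7]), array([37.1, 67.8]), 0.4, 48.5, 197)
top 0.7 (array([ 486. , -132.1]), array([69.5, 57.2]), 81.1, 12.8, 328)
side 0.84 (array([611.4,  52.3]), array([57.9, 73.4]), 2.7, 46.9, 251)
side 0.75 (array([ 487.1, -133.4]), array([71.9, 57.8]), 80.0, 11.5, 372)
side 0.62 (array([492.3,   3.9]), array([66.8, 58. ]), 81.1, 11.2, 138)
side 0.62 (array([472.5,  25.2]), array([58.8, 70.3]), 79.6, 23.9, 231)
side 0.55 (array([590.7,  44.2]), array([35.1, 81.9]), 33.7, 31.5, 39)
```

View pics/w4.png

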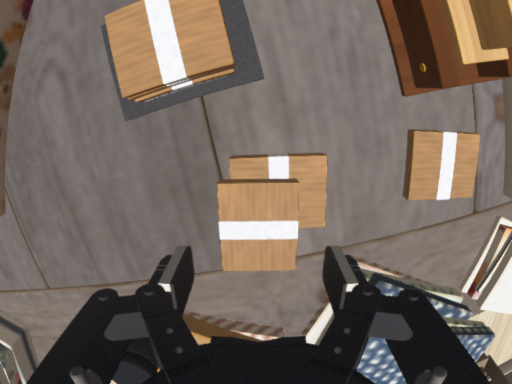

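Call:
play_rows --steps '[[[0, 1, 35], [0, 0, 0], 70], [[0, 1, 52], [0, 0, 0], 70], [[0, 1, 61], [0, 0, 0], 70], [[0, 1, 61], [0, 0, 0], 70], [[0, 1, 61], [0, 0, 0], 50], [[0, 1, 61], [0, 0, 0], 50], [[0, 1, 61], [0, 0, 0], 50], [[0, 1, 61], [0, 0, 0], 50], [[0, 1, 61], [0, 0, 0], 50], [[0, 1, 45], [0, 0, 0], 50], [[0, 1, 0], [0, 0, 0], 50], [[0, 1, -45], [0, 0, 0], 50], [[0, 1, -50], [0, 0, 0], 50], [[0, 1, -50], [0, 0, 0], 50]]'

```text
time: 60.65
tcp_pos: [0.4821, 0.0247, 0.1411]
ee_rot: [[0.979, -0.204, -0.0], [-0.204, -0.979, -0.001], [-0.0, 0.001, -1.0]]
contact_force: [-0.1, 0.1, -1.4]
gripper_width: 0.0547
grasp_force: 43.0
```

Run:
```python
from h import *
plan()
for n in ("top","side"):
    p=arm.read_camera(n); P=cloud(p); X,Y,Z=P[...,0],P[...,1],P[...,2]
    print(top_rect(P,(abs(X-.475)<.07)&(abs(Y-.025)<.07),.12,.145))
    print(top_rect(P,(abs(X-.612)<.06)&(abs(Y-.055)<.06),.043,.052))
```

```text
t 60.6 at [482.1  24.7 141.1] yaw -101.75 w 54.7 F [-0.1  0.1 -1.4] gf 43.0
None
(array([627.1,  52.6]), array([20.8, 67.5]), 0.1, 47.6, 113)
(array([470.2,  21.2]), array([72.9, 71.2]), 83.5, 133.8, 312)
(array([611.5,  52.1]), array([73.2, 59.3]), 88.3, 47.0, 263)
```

Run:
```python
from h import *
plan((611,65.5,141,2))
```

```text
t 60.8 at [481.3  24.7 139.1] yaw -101.76 w 55.1 F [-0.   0.2 -1.2] gf 43.0
(611, 65.5, 141, 2) -> [118.7, -66.4, -2.5] [-0.003, 0.004, -1.811]
```

Call:
play_rows --steps '[[[119, -66, -5], [0, 0, -1.811], 50], [[119, -66, -5], [0, 0, -1.811], 50], [[119, -66, -5], [0, 0, -1.811], 50], [[119, -66, -5], [0, 0, -1.811], 50], [[119, -66, -5], [0, 0, -1.811], 50], [[119, -66, -5], [0, 0, -1.811], 50], [[119, -66, -5], [0, 0, -1.811], 50], [[119, -66, -5], [0, 0, -1.811], 50], [[119, -66, -5], [0, 0, -1.811], 50], [[119, -66, -5], [0, 0, -1.811], 50], [[119, -66, -5], [0, 0, -1.811], 50], [[119, -66, -5], [0, 0, -1.811], 50], [[119, -66, -5], [0, 0, -1.811], 50], [[119, -66, -5], [0, 0, -1.811], 50], [[119, -66, -5], [0, 0, -1.811], 50], [[119, -66, -5], [0, 0, -1.811], 50]]'

```text
time: 62.35
tcp_pos: [0.6116, 0.0651, 0.1438]
ee_rot: [[-0.033, 0.999, -0.004], [0.999, 0.033, -0.0], [-0.0, -0.004, -1.0]]
contact_force: [0.6, -0.8, -0.4]
gripper_width: 0.0546
grasp_force: 43.0
```

Run:
```python
from h import *
plan((611,65.5,65,2))
```

```text
t 62.4 at [611.6  65.1 143.8] yaw 1.88 w 54.6 F [ 0.6 -0.8 -0.4] gf 43.0
(611, 65.5, 65, 2) -> [0.5, -0.2, 78.8] [-0.004, 0.0, -0.002]
```

Call:
play_rows --steps '[[[0, 0, 40], [0, 0, 0], 50], [[0, 0, 62], [0, 0, 0], 50], [[0, 0, 74], [0, 0, 0], 50], [[0, 0, 78.5], [0, 0, 0], 50], [[0, 0, 78.5], [0, 0, 0], 50], [[0, 0, 78.5], [0, 0, 60], 60], [[0, 0, 78.5], [0, 0, 0], 70]]'

```text
time: 63.05
tcp_pos: [0.6119, 0.065, 0.0668]
ee_rot: [[-0.05, 0.999, -0.002], [0.999, 0.05, -0.0], [-0.0, -0.002, -1.0]]
contact_force: [0.5, -0.2, -0.6]
gripper_width: 0.0698
grasp_force: 0.0
```

Call:
play_rows --steps '[[[0, 0, 0], [0, 0, 0], 70], [[0, 0, 0], [0, 0, 0], 70], [[0, 0, -25], [0, 0, 0], 70], [[0, 0, -75], [0, 0, 0], 70], [[0, 0, -125], [0, 0, 0], 70], [[0, 0, -175], [0, 0, 0], 70], [[20, -140, -180], [0, 0, 0], 70], [[80, -140, -180], [0, 0, 0], 70], [[80, -140, -180], [0, 0, 0], 70], [[80, -140, -180], [0, 0, 0], 70], [[80, -140, -180], [0, 0, 0], 70], [[80, -140, -180], [0, 0, 0], 70]]'

```text
time: 64.25
tcp_pos: [0.4702, 0.1401, 0.2466]
ee_rot: [[-0.037, 0.999, -0.003], [0.999, 0.037, -0.0], [-0.0, -0.003, -1.0]]
contact_force: [0.5, 0.2, -0.5]
gripper_width: 0.07
grasp_force: 0.0
```

Run:
```python
from h import *
packs(); plan()
for n in ("top","side"):
    p=arm.read_camera(n); P=cloud(p); X,Y,Z=P[...,0],P[...,1],P[...,2]
    m=(abs(X-.612)<.06)&(abs(Y-.055)<.07)
    print(n,"col",top_rect(P,m,.055,.066),"pad",top_rect(P,m,.010,.0155))
    print("leaf4",top_rect(P,(abs(X-.599)<.05)&(abs(Y+.147)<.05),.085,.096))
    for c in ((.485,-.335),(.57,-.25),(.57,-.32)):
        print(top_rect(P,(abs(X-c[0])<.045)&(abs(Y-c[1])<.034),.140,.155))
cv2.imwrite("pics/s3.png",cv2.resize(p["img"][140:280,200:380],(800,620))[:600])
```

```text
top 0.73 (array([ 485.5, -130.9]), array([67.1, 54.6]), 79.0, 12.4, 297)
top 0.71 (array([490.7,   7.4]), array([68.8, 55.1]), 80.0, 12.4, 320)
top 0.68 None
top 0.57 (array([610. ,  56.7]), array([56.4, 69.8]), 3.3, 59.7, 358)
side 0.81 (array([ 486.3, -134. ]), array([71.9, 59.2]), 81.5, 11.5, 368)
side 0.62 (array([491.8,   7. ]), array([73.3, 57.5]), 80.6, 11.5, 300)
side 0.54 (array([598.6,  33.1]), array([38. , 77.3]), 45.9, 46.6, 57)
side 0.52 (array([609.7,  54.8]), array([60.3, 69.8]), 4.1, 59.2, 250)
t 64.5 at [470.2 139.5 245.9] yaw 1.96 w 70.0 F [-0.1 -0.6 -0. ] gf 0.0
top col (array([610. ,  56.6]), array([57.7, 70. ]), 3.2, 59.4, 391) pad (array([610.3,  56.3]), array([ 77.6, 104.5]), 2.9, 12.1, 173)
leaf4 (array([ 597.3, -146.5]), array([43.6, 12.2]), 4.3, 90.5, 61)
(array([ 485.4, -334.5]), array([43.7, 12.8]), 6.1, 146.6, 71)
(array([ 571.4, -249.1]), array([42.7, 13.2]), 3.8, 146.4, 69)
(array([ 569.7, -318.3]), array([45.2, 13.2]), 4.5, 146.3, 72)
side col (array([612.1,  54.4]), array([59.9, 73.3]), 3.6, 59.1, 259) pad (array([610. ,  54.2]), array([ 77.6, 103.6]), 2.5, 11.8, 143)
leaf4 (array([ 599.2, -148.3]), array([45.2, 12.1]), 5.7, 90.0, 54)
(array([ 485.8, -335.3]), array([46.6, 13.8]), 6.1, 145.8, 89)
(array([ 571.3, -251.4]), array([43.5, 13.9]), 5.6, 145.7, 73)
(array([ 571.1, -320.1]), array([45.5, 12.5]), 3.9, 145.6, 84)
```

View pics/s3.png

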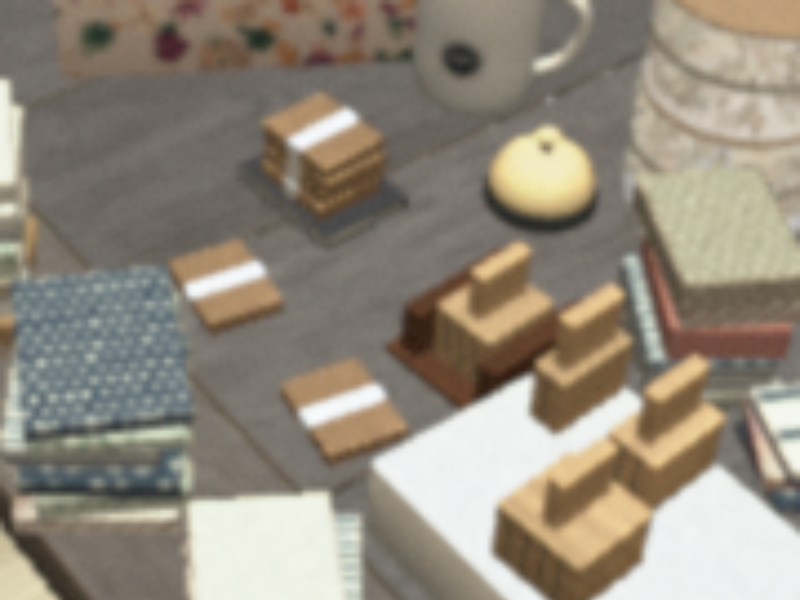

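Four packs sit squarely in the column, leaf 4 is in the gap, and leaves 2, 3 and 5 stand upright on the box. The two spare packs are on the table, so I'm handing it in.

```bash
python3 -c "
from workcell import arm
print(arm.job_done())"
```

```text
the job is handed in; nothing more can be done
None
```

The bay takes four packs: leaf 4 went to the floor (gap about 52 mm) and leaf 5 rested on the edges. I handed the job in with leaf 4 back in the gap, leaves 2, 3 and 5 upright on the box, four packs in a square column on the black book, and the two spares on the table; no verdict was returned.

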